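# Make the calibration rig safe for transport

## Robot

A 6-joint arm with a two-finger parallel gripper is mounted at the origin on the work surface. World frame = base frame: x ahead of the robot, y to its left, z up, the work surface at z = 0. Lengths are in m, angles in rad, forces in N, time in s.
With the tool pointing down it reaches from about 0.3 to 0.875 m from the base axis. Payload 6.4 kg.
Tool frame: the origin (TCP) lies at the centre of the arm's flange, where the gripper is bolted on; the fingertips stand 173 mm ahead of it and the grasp point (between the pads) lies ctrl.grip_point_offset ahead of it (ctrl.grip_point_offset is the distance from the TCP to the grasp point, in m); z points along the fingers, y is the direction in which the jaws open and shut (so a half turn about z gives the same grasp; the last joint's range is limited). The gripper opens to 85 mm and grips with 20 to 120 N. Pads are 22 mm wide; open, the fingers measure 114 mm over their backs; the gripper's body (76 mm by 85 mm) begins 54 mm behind the grasp point. The pads swing forward as they close: fully open they stand 13 mm farther back than shut.
Start: joints at [-1.398, 0.181, 1.607, -0, 1.354, -0.206], TCP at [0.213, -0.534, 0.405] pointing down, gripper open.
Joint ranges: [-2.99, 2.99], [-0.89, 2.07], [0.3, 2.58], [-1.14, 4.28], [0, 2.63], [-3.12, 3.12]. Speed limits (rad/s): [2.57, 2.57, 3.01, 3.14, 3.14, 3.14].

## Interface

Orientations are given as a unit quaternion [w, x, y, z].
In Python, from bench import ctrl, cams, boxes_of, landmark_of gives the robot as it stands.
- The arm moves only by the shell command python3 -m handwheel 'ROWS'. ROWS is JSON, a list of rows, each an object with "offset": the shift along the tool's x, y, z in m, a list of three; "spin": the turn about the tool's z in degrees; "grip": the opening, from 0 (shut) to 1 (fully open). A call has 1 to 20 rows; each row is the pose to reach, as a shift and turn from the pose commanded when the call began, along the tool's axes at that moment; what a row does not reach only later rows make up. A row lasts 1/8 s, in which the tool goes at most 62.5 mm and 10.7 degrees, less where a joint would pass 70% of its speed; a pose out of reach is approached as far as the arm can. A call with a gripper value outside its range is refused whole. The fingers move at their own pace and stop on an object; the grip force is fixed at half the most. Time passes only in rows, so rows that repeat a pose let the fingers close. It gives the time, the measured TCP pose, the force and the opening at its end, in the units of the state.
- ctrl.get_obs(): the state, without advancing time (a new reading comes with each control period).
- cams.camera(name): name is "scene" or "top" or "wrist"; returns a dict with "color" (400x640x3 uint8, red, green, blue), "camera_matrix" (3x3 intrinsics, pixels), "distortion" ([k1, k2, p1, p2, k3] as OpenCV has them; the pictures are not rectified), "view" (4x4, takes a point from world to camera coordinates); the wrist camera has in their place "tool_from_camera" (4x4, takes a point from camera to tool coordinates, whose origin is the TCP and whose axes are the flange's). Camera axes: x right, y up, looking along -z (the intrinsics and any distortion apply to the point x, -y, -z); pixel columns grow to the right and rows downward; lengths in m; the calibration is good to about 2 mm. A picture is of the moment at which its call begins: read the wrist's pose just before it. There is no depth.
- ctrl.hand_in(): hands the job in, once; it reports no verdict.
Trained networks look in a picture, given as the dict that the camera call returned (one of the last four; its "shot" number tells which), for a name from the list of things; names that differ only in an ending like _2 or _b are one class to them, and where a whole thing is asked for, a point or a joint stands for the part that bears it (a point fixed in the world has none). Each returns a list of dicts, best first, with "confidence" (0 to 1); they miss things now and then, are a little off and sometimes report something else, mostly with a low value. They report only what shows in the picture. A call takes as long as a camera call. They do not tell look-alikes from the thing itself.
- boxes_of(picture, thing): "uv" ([column, row] in pixels, amid what is visible of it).
- landmark_of(picture, thing): "uv" ([column, row] in pixels: a listed point, or the origin of a listed thing).
The state is a dict: "time_s": time; "q": joint angles; "dq": joint speeds; "joint_efforts": joint torques, N m; "eef_pos": TCP position; "eef_rot": TCP orientation; "wrist_force": force on the tool from outside, world axes, zero at the start; "torque": the same for the moment, N m; "opening": opening from 0.0 (shut) to 1.0 (fully open).
Only numpy, scipy, OpenCV 4.12 (cv2) and the standard library are available. Lean on these libraries where they do the work, as an engineer would, in place of code of your own. Each camera call takes 0.05 s, during which the arm holds its last target.

## Task

Make the rig safe for transport: slide the red transport lock on the blue rack fully to its open end stop (towards the rack's left as seen from the robot), lay every stainless flow straightener on the raised rail, each across a black pad of its own, pointing front to back and centred on its pad, then slide the lock fully back to its closed stop so that its orange tabs cover them. Also take the yellow-and-black guard board from its slotted stand and lean it in front of the toggle switches: foot on the grey panel between the yellow toe strip and the switches, top back against the steel bar, centred and square to the panel. Leave the gauge, the brass valve and the gear housing where they are; a straightener that gets knocked off must be put back and locked in.

Things in the scene. Friction and masses are not known exactly. Their poses are not given: they have to be found in the camera images.
- rack: fixed blue rack; origin under its base plate, x away from the robot, y left along the rail, z up; yaw varies. Base x -40..60, y -165..165 mm, 12 thick. Rail along y, 24 mm wide (x -12..12), 330 long, top at z 70 mm; low fences on it at y -161, -82, 0, 82, 161 mm (6 mm along y, 8 mm high). Back plate: front face x 38, 98 mm high: 5 mm to spare behind a centred straightener
- station0 (a point): centre of black pad number 1 from the right on the rail's top (z 70 mm over the table), pads at rack y -123 mm, pad 34 mm along y; axes as the rack's. A straightener lies across the rail here, its long axis along rack x and its centre 19 mm above this point
- station1 (a point): centre of black pad number 2 from the right on the rail's top (z 70 mm over the table), pads at rack y -41 mm, pad 34 mm along y; axes as the rack's. A straightener lies across the rail here, its long axis along rack x and its centre 19 mm above this point
- station2 (a point): centre of black pad number 3 from the right on the rail's top (z 70 mm over the table), pads at rack y 41 mm, pad 34 mm along y; axes as the rack's. A straightener lies across the rail here, its long axis along rack x and its centre 19 mm above this point
- station3 (a point): centre of black pad number 4 from the right on the rail's top (z 70 mm over the table), pads at rack y 123 mm, pad 34 mm along y; axes as the rack's. A straightener lies across the rail here, its long axis along rack x and its centre 19 mm above this point
- lock (a joint): transport lock bar along the top of the back plate, sliding along rack y: 0 = closed stop (to the right; its four orange tabs stand over the pads), 0.041 m = open stop (to the left; the tabs stand midway between the pads). Friction about 2.5 N, stays where left; starts at or near closed. Tabs: 18 mm wide, reach forward from the back plate to rack x = 20 mm, from z 115 to 121 mm, 7 mm above a straightener lying on the rail
- lock_grip (a point): grip point in the red block of the lock, moves with it (axes as the rack's): block 26 mm (x) x 16 mm (y) x 40 mm high, this point 15 mm below its top and 25 mm above the lock bar below it (bar 16 mm wide, top at z 121 mm). At rack x 46, y 178 mm + joint value, z 146 mm
- panel: fixed grey switch panel 130 x 190 mm, 10 mm thick (top at z = 10 mm); origin at the centre of its underside, own x points away from the robot, y left; yaw varies. Yellow toe strip across it: x -50..-42 mm, 160 mm long, 10 mm high above the panel. Three chrome toggles at x -2, y -38, 0, 38 mm (base nut 16 mm wide, lever up to z 49 mm). Steel leaning bar of 14 mm diameter along y, axis at x = 24, z = 140 mm, on two posts at y = -82 and 82 mm
- board: guard board, yellow with black stripes, 12 mm thick (own x) x 120 mm wide (own y) x 220 mm tall (own z), 0.3 kg, plastic, both faces alike; origin at the centre of its lower end face. Starts upright in the slotted stand, with its foot 12 mm above the table
- board_top (a point): centre of the guard board's upper end face, 220 mm along the board from its origin
- stand: fixed grey slotted stand 90 x 150 mm; origin at the centre of its underside, slot along its y, 17 mm wide between two ridges whose tops are 46 mm over the table; slot floor 12 mm over the table
- cart0: stainless flow straightener cartridge, a square block 66 (own x, long) x 38 x 38 mm with dark honeycomb ends and two copper bands, 0.14 kg; origin at its centre; lies flat on the table at the start. The long sides are alike, and so are the ends. May be absent (None)
- cart1: stainless flow straightener cartridge, a square block 66 (own x, long) x 38 x 38 mm with dark honeycomb ends and two copper bands, 0.14 kg; origin at its centre; lies flat on the table at the start. The long sides are alike, and so are the ends. May be absent (None)
- cart2: stainless flow straightener cartridge, a square block 66 (own x, long) x 38 x 38 mm with dark honeycomb ends and two copper bands, 0.14 kg; origin at its centre; lies flat on the table at the start. The long sides are alike, and so are the ends. May be absent (None)
- cart3: stainless flow straightener cartridge, a square block 66 (own x, long) x 38 x 38 mm with dark honeycomb ends and two copper bands, 0.14 kg; origin at its centre; lies flat on the table at the start. The long sides are alike, and so are the ends. May be absent (None)
- gauge: bystander: black pressure gauge standing on a round foot of 60 mm, 110 mm tall; origin at the centre of its underside
- valve: bystander: brass needle valve body, 90 x 34 mm, 68 mm tall; origin at the centre of its underside
- gearbox: bystander: white plastic register gear housing 65 x 55 x 50 mm; origin at the centre of its underside
Things that resemble listed ones, but are neither listed nor needed, are in the scene too. Leave any turquoise look-alike of the cart2 alone. Leave any green look-alike of the cart3 alone.

How it is judged:
On the way, in this order (a step that is already met when the one before it is completed fails the run):
1. the transport lock is slid fully to its open stop (value of joint lock above 0.038 m), for 0.2 s.
2. every straightener that is present lies across the rail on a pad (((horizontal distance between cart0 and station0 below 0.012 m and z of cart0 in the frame of station0 between 0.014 and 0.025 m) or (horizontal distance between cart0 and station1 below 0.012 m and z of cart0 in the frame of station1 between 0.014 and 0.025 m) or (horizontal distance between cart0 and station2 below 0.012 m and z of cart0 in the frame of station2 between 0.014 and 0.025 m) or (horizontal distance between cart0 and station3 below 0.012 m and z of cart0 in the frame of station3 between 0.014 and 0.025 m)) and angle between the x axis of each of cart0, cart1, cart2, cart3 and the x axis of rack, either way round below 0.2 rad and linear speed of each of cart0, cart1, cart2, cart3 below 0.02 m/s and contact force between each of cart0, cart1, cart2, cart3 and the fingers below 0.1 N and ((horizontal distance between cart1 and station0 below 0.012 m and z of cart1 in the frame of station0 between 0.014 and 0.025 m) or (horizontal distance between cart1 and station1 below 0.012 m and z of cart1 in the frame of station1 between 0.014 and 0.025 m) or (horizontal distance between cart1 and station2 below 0.012 m and z of cart1 in the frame of station2 between 0.014 and 0.025 m) or (horizontal distance between cart1 and station3 below 0.012 m and z of cart1 in the frame of station3 between 0.014 and 0.025 m)) and ((horizontal distance between cart2 and station0 below 0.012 m and z of cart2 in the frame of station0 between 0.014 and 0.025 m) or (horizontal distance between cart2 and station1 below 0.012 m and z of cart2 in the frame of station1 between 0.014 and 0.025 m) or (horizontal distance between cart2 and station2 below 0.012 m and z of cart2 in the frame of station2 between 0.014 and 0.025 m) or (horizontal distance between cart2 and station3 below 0.012 m and z of cart2 in the frame of station3 between 0.014 and 0.025 m)) and ((horizontal distance between cart3 and station0 below 0.012 m and z of cart3 in the frame of station0 between 0.014 and 0.025 m) or (horizontal distance between cart3 and station1 below 0.012 m and z of cart3 in the frame of station1 between 0.014 and 0.025 m) or (horizontal distance between cart3 and station2 below 0.012 m and z of cart3 in the frame of station2 between 0.014 and 0.025 m) or (horizontal distance between cart3 and station3 below 0.012 m and z of cart3 in the frame of station3 between 0.014 and 0.025 m))), for 0.2 s.
3. the transport lock is slid fully back to its closed stop (value of joint lock below 0.003 m), for 0.2 s.
At the end, for the whole second after the job is handed in: At rest: straighteners centred within 12 mm on pads, long axis within 0.2 rad of rack x; lock within 3 mm of closed; board 0.15 to 0.5 rad off vertical, foot on the panel between toe strip and toggles, top back over the bar, centred within 25 mm, square within 0.15 rad (all of step 2 and value of joint lock below 0.003 m and angle between board's own z axis and vertical between 0.15 and 0.5 rad and x of board in the frame of panel between -0.042 and -0.008 m and z of board in the frame of panel below 0.02 m and x of board_top in the frame of panel above 0.005 m and y of board in the frame of panel between -0.025 and 0.025 m and angle between the y axis of board and the y axis of panel, either way round below 0.15 rad and linear speed of board below 0.02 m/s); the robot touches nothing.
It fails at once if the pressure gauge is displaced by more than 30 mm (distance of gauge from where it was at the start of the episode above 0.03 m).
It fails at once if the brass valve body is displaced by more than 30 mm (distance of valve from where it was at the start of the episode above 0.03 m).
It fails at once if the gear housing is displaced by more than 30 mm (distance of gearbox from where it was at the start of the episode above 0.03 m).
Of cart0, cart1, cart2, cart3 only 3 to 4 are there at a start; the rules pass over those that are not, and their reading is None.
At some moment in a run one of cart0, cart1, cart2, cart3 may be knocked a few centimetres aside while the robot is not near it.
It also fails if it takes over 210 s, if anything falls off the work surface, if the arm or the gripper's body presses on something with over 40 N, if the wrist force passes 120 N, or if a joint passes its speed limit or range.

## Working session

There is one attempt and no reset: what is moved stays moved. The work goes in short steps, Python scripts to look and compute and a shell command to move; the robot and the scene stay as the last step left them, time stands still between calls to the robot, and variables do not carry over. Pictures are saved under pics/ and viewed, and the job is handed in when it is done.

```bash
ls; mkdir -p pics; python3 - <<'E'
from bench import ctrl,cams,boxes_of,landmark_of
import cv2
o=ctrl.get_obs();print(o,ctrl.grip_point_offset)
for n in ["scene","top","wrist"]:
    c=cams.camera(n);cv2.imwrite(f"pics/{n}0.png",c["color"][:,:,::-1])
    print(n,{k:(v.tolist() if hasattr(v,'tolist') else v) for k,v in c.items() if k!="color"})
E
```

```text
pics
{'time_s': 0.0, 'q': array([-1.39831351e+00,  1.81557600e-01,  1.60801890e+00, -1.23514748e-05,
        1.35376435e+00, -2.06292988e-01]), 'dq': array([-4.72212365e-04, -1.20417155e-03, -9.58582581e-06, -4.05599194e-05,
        8.67407110e-05, -3.76575274e-04]), 'joint_efforts': array([ 3.01652335e-04, -4.44881415e+01, -3.51326430e+01, -2.27512246e-04,
        9.16419842e-03, -8.80264395e-06]), 'eef_pos': array([ 0.21259958, -0.53398198,  0.4037693 ]), 'eef_rot': array([-8.74075603e-04,  9.82119024e-01,  1.88259018e-01,  8.74717243e-06]), 'wrist_force': array([-0.13292136, -0.63680826, -0.2310031 ]), 'torque': array([ 0.02789364,  0.01375229, -0.02669883]), 'opening': 1.0012321639835842} 0.1547
scene {'camera_matrix': [[500.688145554488, 0.0, 323.48038369240004], [0.0, 500.688145554488, 209.4378180410616], [0.0, 0.0, 1.0]], 'distortion': [-0.15670100238277085, 0.0, 0.0, 0.0, 0.0], 'view': [[0.47282814847914395, 0.8811535634219493, -0.001392722005759837, -0.3099379033632659], [-0.7062066042336451, 0.3798956987693579, 0.5974541741366654, 0.2750671680522102], [0.5269779636214101, -
[... 410 characters left out ...]
.013247292924469613, 0.08879037202038208, -0.568640797139655], [-0.08872897550033187, 0.005153712364270128, 0.9960424730680554, -1.6157405418535673], [0.0, 0.0, 0.0, 1.0]], 'shot': 2}
wrist {'camera_matrix': [[358.7149986249695, 0.0, 312.9697410687824], [0.0, 358.7149986249695, 200.24119670666377], [0.0, 0.0, 1.0]], 'distortion': [-0.04687339838549929, 0.0, 0.0, 0.0, 0.0], 'tool_from_camera': [[-0.00047988272169773954, 0.9555432193828911, 0.2948506835738228, 0.07566120049073012], [0.9999995505678946, 0.0006996378150500241, -0.0006398210168117556, 0.0002909638431274342], [-0.0008176653222547344, 0.29485024401940896, -0.9555431256751907, 0.030779518646312953], [0.0, 0.0, 0.0, 1.0]], 'shot': 3}
```

View pics/scene0.png

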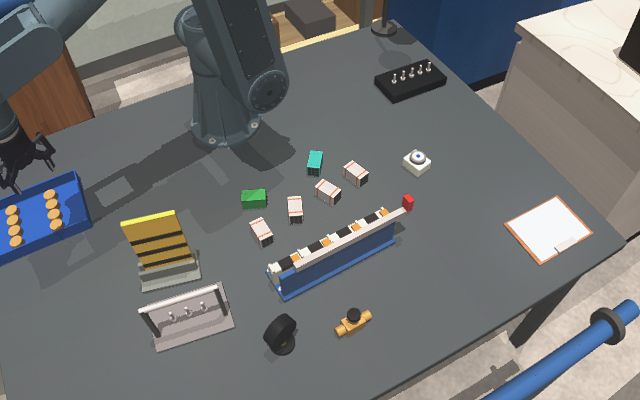

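View pics/top0.png

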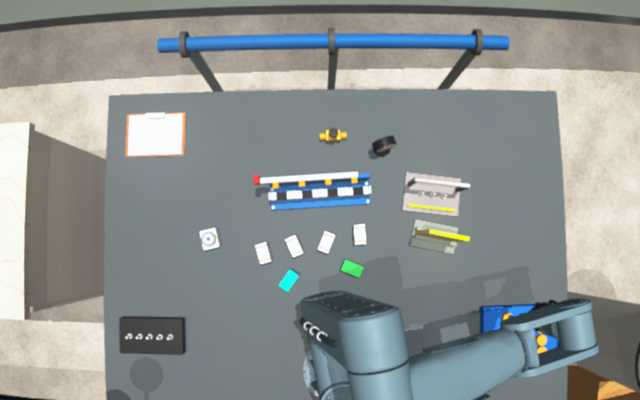

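```bash
cat > h.py <<'E'
from bench import ctrl,cams,boxes_of,landmark_of
import cv2,numpy as np
from scipy.spatial.transform import Rotation as R
from scipy.optimize import least_squares
F=np.diag([1.,-1,-1])
def shot(n):
    o=ctrl.get_obs();c=cams.camera(n)
    if n=="wrist":
        T=np.eye(4);q=o["eef_rot"];T[:3,:3]=R.from_quat([q[1],q[2],q[3],q[0]]).as_matrix();T[:3,3]=o["eef_pos"]
        c["view"]=np.linalg.inv(T@np.array(c["tool_from_camera"]))
    for k in("view","camera_matrix","distortion"):c[k]=np.array(c[k],float)
    return c
def proj(c,P):
    V=c["view"];p=np.atleast_2d(P)@V[:3,:3].T+V[:3,3];p=p@F
    return cv2.projectPoints(p.reshape(-1,1,3),np.zeros(3),np.zeros(3),c["camera_matrix"],c["distortion"])[0].reshape(-1,2)
def back(c,uv,z):
    u=cv2.undistortPoints(np.array(uv,float).reshape(-1,1,2),c["camera_matrix"],c["distortion"]).reshape(-1,2)
    V=c["view"];C=-V[:3,:3].T@V[:3,3];d=(np.c_[u,np.ones(len(u))]@F)@V[:3,:3]
    return C+d*((z-C[2])/d[:,2])[:,None]
def save(c,name,crop=None,s=1):
    im=c["color"][:,:,::-1]
    if crop: x0,y0,x1,y1=crop;im=im[y0:y1,x0:x1]
    cv2.imwrite("pics/"+name,cv2.resize(im,None,fx=s,fy=s,interpolation=cv2.INTER_CUBIC))
E
python3 - <<'E'
from h import *
H=dict(rack=0,station0=.07,station1=.07,station2=.07,station3=.07,lock_grip=.146,panel=0,board=.012,board_top=.232,stand=0,cart0=.019,gauge=0,valve=0,gearbox=0)
for n in("top","scene"):
    c=shot(n);print(n)
    for k,z in H.items():
        for d in landmark_of(c,k)[:6]:
            if d["confidence"]>.2: print(k,round(d["confidence"],2),np.round(d["uv"],1),np.round(back(c,d["uv"],z)[0]*1000,0))
    save(c,n+"1.png",(230,90,490,300) if n=="top" else (100,130,460,370),2.2 if n=="scene" else 3)
E
```

```text
top
rack 0.89 [319.  194.3] [587.  57.   0.]
rack 0.66 [382.2 150.5] [ 733. -159.    0.]
rack 0.57 [324.9 241.3] [429.  39.   0.]
station0 0.81 [356.8 191.4] [587. -65.  70.]
station0 0.75 [305.3 192.7] [585. 101.  70.]
station0 0.72 [281.2 196.7] [574. 178.  70.]
station0 0.59 [329.1 191.1] [590.  24.  70.]
station0 0.45 [320.1 194.7] [578.  53.  70.]
station1 0.81 [356.8 191.4] [587. -65.  70.]
station1 0.75 [305.3 192.7] [585. 101.  70.]
station1 0.72 [281.2 196.7] [574. 178.  70.]
station1 0.59 [329.1 191.1] [590.  24.  70.]
station1 0.45 [320.1 194.7] [578.  53.  70.]
station2 0.81 [356.8 191.4] [587. -65.  70.]
station2 0.75 [305.3 192.7] [585. 101.  70.]
station2 0.72 [281.2 196.7] [574. 178.  70.]
station2 0.59 [329.1 191.1] [590.  24.  70.]
station2 0.45 [320.1 194.7] [578.  53.  70.]
station3 0.81 [356.8 191.4] [587. -65.  70.]
station3 0.75 [305.3 192.7] [585. 101.  70.]
station3 0.72 [281.2 196.7] [574. 178.  70.]
station3 0.59 [329.1 191.1] [590.  24.  70.]
station3 0.45 [320.1 194.7] [578.  53.  70.]
lock_grip 0.55 [257.8 176.8] [629. 244. 146.]
panel 0.64 [428.6 195. ]
[... 1584 characters left out ...]
70.]
lock_grip 0.81 [406.6 199.6] [614. 250. 146.]
panel 0.87 [191.2 318.7] [ 586. -321.    0.]
board 0.59 [175.3 268.9] [ 445. -310.   12.]
board_top 0.45 [345.5 232. ] [675.  42. 232.]
stand 0.89 [167.1 269.2] [ 428. -330.    0.]
cart0 0.85 [315.8 161.8] [300. 166.  19.]
cart0 0.83 [258.8 234.1] [452. -81.  19.]
cart0 0.79 [292.5 209.8] [423.  30.  19.]
cart0 0.68 [354.  175.1] [396. 237.  19.]
cart0 0.64 [252.6 199.2] [339. -50.  19.]
cart0 0.6 [327.5 194.3] [421. 138.  19.]
gauge 0.6 [282.1 340.4] [ 735. -151.    0.]
gauge 0.36 [146.1 218. ] [ 244. -332.    0.]
valve 0.7 [352.7 327. ] [783.   9.   0.]
gearbox 0.94 [413.9 164.9] [431. 422.   0.]
gearbox 0.73 [371.8 218.1] [536. 212.   0.]
```

View pics/top1.png

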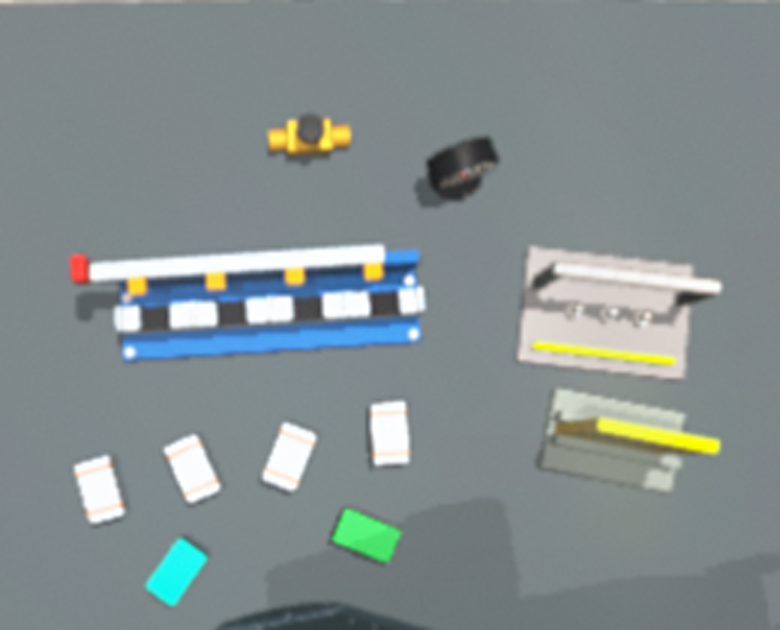

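View pics/scene1.png

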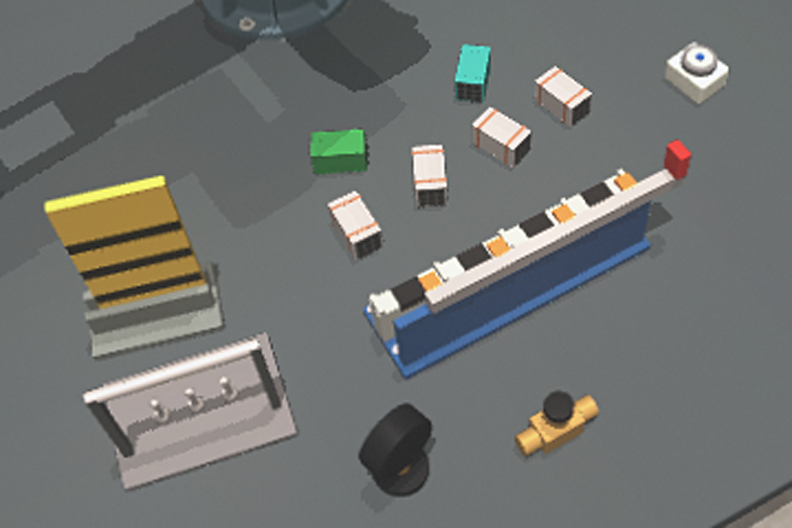

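```bash
cat >> h.py <<'E'
def tool():
    o=ctrl.get_obs();q=o["eef_rot"];M=R.from_quat([q[1],q[2],q[3],q[0]]).as_matrix()
    return o,M,np.degrees(np.arctan2(M[1,0],M[0,0]))
def goto(x,y,zg,yaw,flip=True):
    """grip point target (m), yaw deg of tool x -> offset, spin"""
    o,M,yw=tool();T=np.array([x,y,zg+ctrl.grip_point_offset]);d=M.T@(T-o["eef_pos"])
    s=yw-yaw
    if flip: s=(s+90)%180-90
    else: s=(s+180)%360-180
    print("offset",np.round(d,4),"spin",round(s,2),"| now grip",np.round(o["eef_pos"]-[0,0,ctrl.grip_point_offset],4),"yaw",round(yw,2),"q6",round(o["q"][5],2),"F",np.round(o["wrist_force"],1),"open",round(o["opening"],3),"t",round(o["time_s"],2))
E
python3 -c "
from h import *
goto(.52,.05,.30,3.4)"
```

```text
offset [ 0.5016 -0.4292 -0.05  ] spin 18.3 | now grip [ 0.2127 -0.5342  0.25  ] yaw 21.7 q6 -0.21 F [-0.5 -0.8  0.2] open 1.002 t 1.65
```

```bash
python3 -m handwheel '[{"offset":[0.05,-0.04,-0.02],"spin":3,"grip":1},{"offset":[0.1,-0.08,-0.05],"spin":9,"grip":1},{"offset":[0.14,-0.12,-0.05],"spin":15,"grip":1},{"offset":[0.18,-0.155,-0.05],"spin":18.3,"grip":1},{"offset":[0.22,-0.19,-0.05],"spin":18.3,"grip":1},{"offset":[0.26,-0.225,-0.05],"spin":18.3,"grip":1},{"offset":[0.3,-0.26,-0.05],"spin":18.3,"grip":1},{"offset":[0.34,-0.295,-0.05],"spin":18.3,"grip":1},{"offset":[0.38,-0.33,-0.05],"spin":18.3,"grip":1},{"offset":[0.42,-0.365,-0.05],"spin":18.3,"grip":1},{"offset":[0.46,-0.4,-0.05],"spin":18.3,"grip":1},{"offset":[0.502,-0.429,-0.05],"spin":18.3,"grip":1},{"offset":[0.502,-0.429,-0.05],"spin":18.3,"grip":1},{"offset":[0.502,-0.429,-0.05],"spin":18.3,"grip":1},{"offset":[0.502,-0.429,-0.05],"spin":18.3,"grip":1}]'
python3 - <<'E'
from h import *
goto(.52,.05,.30,3.4)
c=shot("wrist");save(c,"w2.png",None,1.25)
E
```

```text
time_s: 3.52
eef_pos: [0.5201, 0.049, 0.4547]
eef_rot: [0.0, 1.0, 0.029, -0.0]
wrist_force: [-0.0, -0.1, 0.4]
opening: 0.997
offset [-0.    -0.001  0.   ] spin -0.08 | now grip [0.5201 0.049  0.3   ] yaw 3.32 q6 1.38 F [-0.  -0.1  0.4] open 0.997 t 3.52
```

View pics/w2.png

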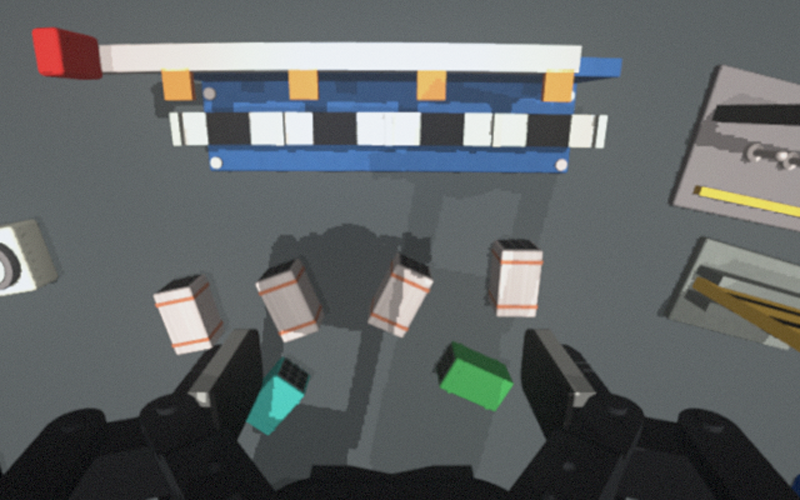

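```bash
python3 - <<'E'
from h import *
c=shot("wrist");np.save("w2.npy",dict(c),allow_pickle=True)
save(c,"w2c.png",(115,180,445,290),2.4)
save(c,"w2r.png",(20,15,500,145),1.6)
hsv=cv2.cvtColor(c["color"],cv2.COLOR_RGB2HSV)
m=((hsv[...,2]<60)).astype(np.uint8);m[:85]=0;m[120:]=0
n,l,s,ce=cv2.connectedComponentsWithStats(m)
for i in range(1,n):
    if s[i,4]>80: print(s[i],ce[i],back(c,ce[i],.07)[0]*1000)
E
```

```text
[570  85  70  15 909] [606.84378438  91.26952695] [ 614.7406399  -234.60593402   70.        ]
[431  93  25  24 278] [443.93165468 105.44604317] [589.45823929 -74.05287828  70.        ]
```

View pics/w2c.png

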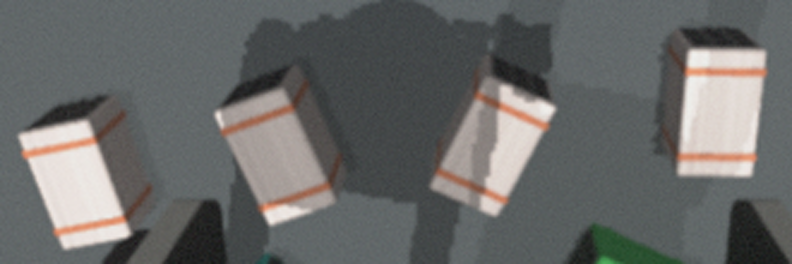

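View pics/w2r.png

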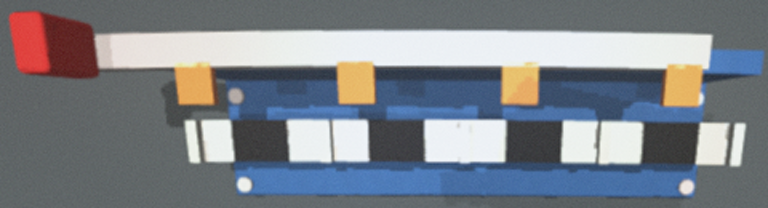

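```bash
python3 - <<'E'
from h import *
c=np.load("w2.npy",allow_pickle=True).item()
f=lambda p,o,s:np.array(p,float)/s+o
pads=back(c,f([(670,142),(533.5,141.5),(397,141),(259.5,141)],(20,15),1.6),.07)
loc=np.array([(0,y) for y in(-.123,-.041,.041,.123)])
def fit(loc,P):
    def r(v):
        cs,sn=np.cos(v[2]),np.sin(v[2]);return (loc@np.array([[cs,sn],[-sn,cs]])+v[:2]-P[:,:2]).ravel()
    s=least_squares(r,[*P[:,:2].mean(0),0]);return s.x,np.abs(s.fun).max()
x,e=fit(loc,pads);print("rack",x,np.degrees(x[2]),e,"\n",pads)
t=back(c,f([(195,104),(356.5,104),(520.5,104),(683.5,105)],(20,15),1.6),.121)
cs,sn=np.cos(x[2]),np.sin(x[2]);RM=np.array([[cs,sn],[-sn,cs]])
print("tabs rack",(t[:,:2]-x[:2])@RM.T)
for d in landmark_of(shot("wrist"),"lock_grip"):
    p=back(c,d["uv"],.146)[0,:2];print("grip",d["confidence"],p,RM@(p-x[:2]))
L=np.array([(.033,.019),(.033,-.019),(-.033,-.019),(-.033,.019)])
for n,k in dict(A=[(20,137),(91,120),(131,234),(64,248)],B=[(217,118),(288,89),(335,203),(272,224)],C=[(488,82),(553,105),(497,214),(432,186)],D=[(683,48),(766,50),(752,175),(677,175)]).items():
    v,e=fit(L,back(c,f(k,(115,180),2.4),.038));print(n,np.round(v[:2],4),round(np.degrees(v[2]),1),round(e,4))
E
```

```text
rack [0.58379557 0.05431692 0.05452626] 3.124124350597634 0.0005571987546270363 
 [[ 0.59070259 -0.06876781  0.07      ]
 [ 0.58581082  0.01340575  0.07      ]
 [ 0.58144677  0.09493843  0.07      ]
 [ 0.57722209  0.17769132  0.07      ]]
tabs rack [[ 0.02040901  0.13699513]
 [ 0.01976587  0.05446152]
 [ 0.01985749 -0.02816499]
 [ 0.02019341 -0.11094635]]
grip 0.82 [0.62204642 0.24590953] [0.04863566 0.18922322]
grip 0.21 [0.46919427 0.11279227] [-0.11124411  0.06463413]
A [0.394  0.2405] 15.2 0.0019
B [0.4145 0.139 ] 23.4 0.0025
C [0.4269 0.0348] -21.7 0.0039
D [ 0.4509 -0.0737] 3.5 0.001
```

```bash
cat >> h.py <<'E'
RX=np.array([.5838,.0543]);RY=np.radians(3.12)
def rw(x,y): return RX+np.array([[np.cos(RY),-np.sin(RY)],[np.sin(RY),np.cos(RY)]])@np.array([x,y])
E
python3 -c "
from h import *
p=rw(.046,.191);print(p);goto(*p,.148,3.12)"
```

```text
[0.61933619 0.24752055]
offset [ 0.1104 -0.1923  0.1522] spin 0.2 | now grip [0.5202 0.0491 0.3002] yaw 3.32 q6 1.38 F [ 0.1 -0.  -0.3] open 1.0 t 3.73
```

```bash
python3 -m handwheel '[{"offset":[0.03,-0.05,0.0],"spin":0.2,"grip":0.6},{"offset":[0.06,-0.1,0.02],"spin":0.2,"grip":0.6},{"offset":[0.09,-0.15,0.04],"spin":0.2,"grip":0.6},{"offset":[0.11,-0.192,0.06],"spin":0.2,"grip":0.6},{"offset":[0.11,-0.192,0.08],"spin":0.2,"grip":0.6},{"offset":[0.11,-0.192,0.08],"spin":0.2,"grip":0.6},{"offset":[0.11,-0.192,0.08],"spin":0.2,"grip":0.6}]'
python3 - <<'E'
from h import *
p=rw(.046,.191);goto(*p,.148,3.12)
c=shot("wrist");save(c,"w3.png",None,1.25)
for d in landmark_of(c,"lock_grip"):print(d,back(c,d["uv"],.146))
E
```

```text
time_s: 4.6
eef_pos: [0.619, 0.2469, 0.3757]
eef_rot: [0.0, 1.0, 0.027, 0.0]
wrist_force: [0.6, -0.7, -0.0]
opening: 0.605
offset [ 0.0003 -0.0006  0.073 ] spin -0.01 | now grip [0.619  0.2469 0.221 ] yaw 3.11 q6 1.72 F [ 0.6 -0.7 -0. ] open 0.605 t 4.6
{'uv': [309.9, 222.0], 'confidence': 0.85} [[0.6200707  0.24848199 0.146     ]]
```

View pics/w3.png

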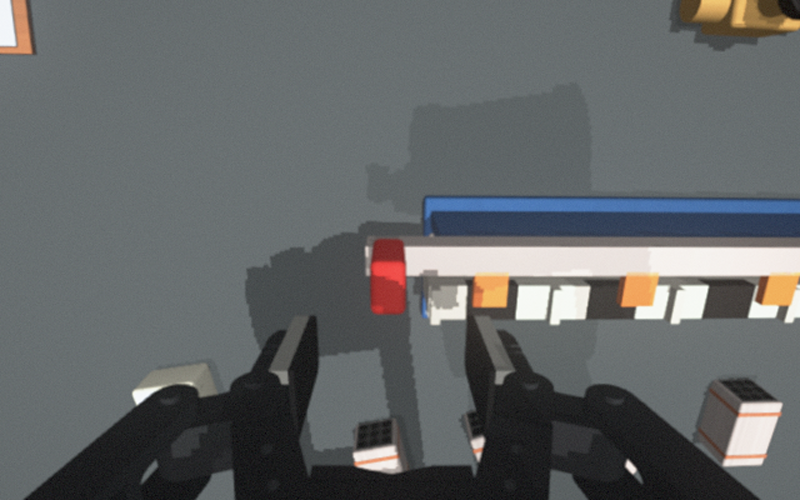

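```bash
python3 -m handwheel '[{"offset":[0.001,-0.001,0.03],"spin":0,"grip":0.6},{"offset":[0.001,-0.001,0.06],"spin":0,"grip":0.6},{"offset":[0.001,-0.001,0.073],"spin":0,"grip":0.6},{"offset":[0.001,-0.001,0.073],"spin":0,"grip":0.4},{"offset":[0.001,-0.001,0.073],"spin":0,"grip":0.0},{"offset":[0.001,-0.001,0.073],"spin":0,"grip":0.0},{"offset":[0.001,-0.001,0.073],"spin":0,"grip":0.0},{"offset":[0.001,-0.001,0.073],"spin":0,"grip":0.0}]'
python3 -m handwheel '[{"offset":[0,-0.006,0],"spin":0,"grip":0},{"offset":[0,-0.012,0],"spin":0,"grip":0},{"offset":[0,-0.018,0],"spin":0,"grip":0},{"offset":[0,-0.024,0],"spin":0,"grip":0},{"offset":[0,-0.026,0],"spin":0,"grip":0},{"offset":[0,-0.026,0],"spin":0,"grip":0}]'
```

```text
time_s: 5.7
eef_pos: [0.6204, 0.2493, 0.3036]
eef_rot: [-0.0, 1.0, 0.028, 0.001]
wrist_force: [-1.6, -1.6, 6.2]
opening: 0.178
time_s: 6.45
eef_pos: [0.619, 0.2754, 0.3037]
eef_rot: [-0.0, 1.0, 0.028, 0.002]
wrist_force: [-0.2, -0.4, 6.0]
opening: 0.174
```

```bash
python3 -m handwheel '[{"offset":[0,-0.001,0],"spin":0,"grip":0},{"offset":[0,-0.002,0],"spin":0,"grip":0},{"offset":[0,-0.003,0],"spin":0,"grip":0},{"offset":[0,-0.004,0],"spin":0,"grip":0},{"offset":[0,-0.004,0],"spin":0,"grip":0}]'
```

```text
time_s: 7.08
eef_pos: [0.6191, 0.277, 0.3036]
eef_rot: [0.002, 1.0, 0.027, 0.001]
wrist_force: [-1.9, -12.5, 9.2]
opening: 0.178
```

```bash
python3 -m handwheel '[{"offset":[0,0.003,0],"spin":0,"grip":0.5},{"offset":[0,0.003,0],"spin":0,"grip":0.5},{"offset":[0,0.003,0],"spin":0,"grip":0.5},{"offset":[0,0.003,-0.04],"spin":0,"grip":0.5},{"offset":[-0.02,0.02,-0.09],"spin":0,"grip":0.65},{"offset":[-0.07,0.03,-0.11],"spin":0,"grip":0.7},{"offset":[-0.11,0.03,-0.11],"spin":0,"grip":0.7},{"offset":[-0.11,0.03,-0.11],"spin":0,"grip":0.7},{"offset":[-0.11,0.03,-0.11],"spin":0,"grip":0.7}]'
python3 - <<'E'
from h import *
goto(.394,.2405,.033,15.2)
c=shot("wrist");save(c,"w4.png",None,1.25)
E
```

```text
time_s: 8.2
eef_pos: [0.5103, 0.2434, 0.412]
eef_rot: [-0.0, 1.0, 0.028, 0.001]
wrist_force: [0.2, -0.1, -0.0]
opening: 0.698
offset [-0.1165 -0.0036  0.2242] spin -11.97 | now grip [0.5103 0.2434 0.2573] yaw 3.23 q6 1.75 F [ 0.2 -0.1 -0. ] open 0.698 t 8.2
```

View pics/w4.png

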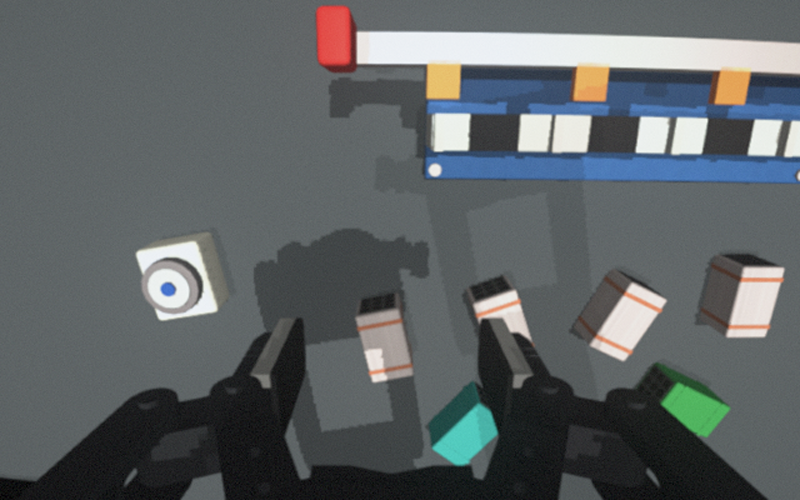

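```bash
python3 -c "
from h import *
goto(.3843,.2379,.031,15.2)"
```

```text
offset [-0.1266 -0.0017  0.226 ] spin -11.99 | now grip [0.5106 0.2433 0.2571] yaw 3.21 q6 1.75 F [0.5 0.5 0.4] open 0.702 t 8.25
```

```bash
python3 -m handwheel '[{"offset":[-0.04,0,0.03],"spin":-6,"grip":0.7},{"offset":[-0.085,-0.001,0.07],"spin":-12,"grip":0.7},{"offset":[-0.12,-0.002,0.11],"spin":-12,"grip":0.7},{"offset":[-0.1266,-0.0017,0.14],"spin":-12,"grip":0.7},{"offset":[-0.1266,-0.0017,0.15],"spin":-12,"grip":0.7},{"offset":[-0.1266,-0.0017,0.15],"spin":-12,"grip":0.7}]'
python3 - <<'E'
from h import *
goto(.3843,.2379,.031,15.2)
c=shot("wrist");save(c,"w5.png",None,1.25)
# overlay of believed cart A top
v=(.394,.2405,np.radians(15.2));L=np.array([(.033,.019),(.033,-.019),(-.033,-.019),(-.033,.019)])
cs,sn=np.cos(v[2]),np.sin(v[2]);P=L@np.array([[cs,sn],[-sn,cs]])+v[:2]
print(proj(c,np.c_[P,np.full(4,.038)])*1.25)
E
```

```text
time_s: 9.0
eef_pos: [0.3846, 0.2378, 0.2617]
eef_rot: [0.0, 0.991, 0.132, -0.0]
wrist_force: [0.9, 0.3, -0.8]
opening: 0.697
offset [-0.0002 -0.0002  0.076 ] spin -0.02 | now grip [0.3846 0.2378 0.107 ] yaw 15.18 q6 1.6 F [ 0.9  0.3 -0.8] open 0.697 t 9.0
[[346.12626648 191.5066022 ]
 [433.83698282 191.42044358]
 [430.03829604 329.02493551]
 [350.37217612 329.11296423]]
```

View pics/w5.png

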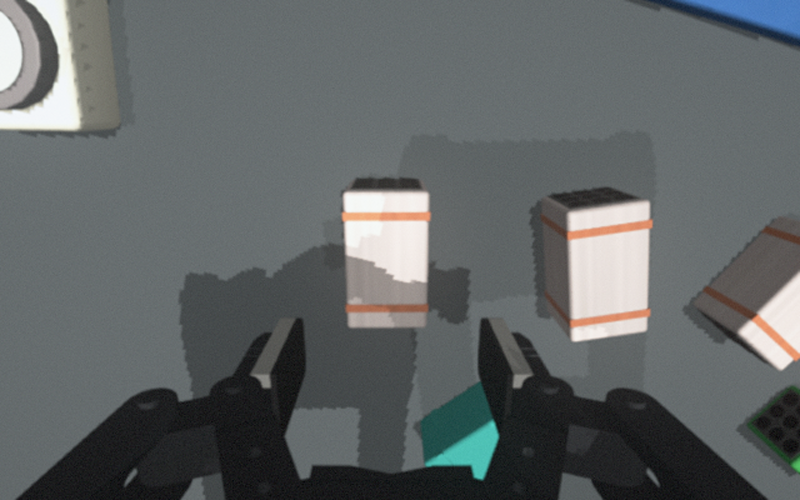

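```bash
python3 -m handwheel '[{"offset":[0,-0.001,0.04],"spin":0,"grip":0.7},{"offset":[0,-0.001,0.07],"spin":0,"grip":0.7},{"offset":[0,-0.001,0.076],"spin":0,"grip":0.7},{"offset":[0,-0.001,0.076],"spin":0,"grip":0.3},{"offset":[0,-0.001,0.076],"spin":0,"grip":0.2},{"offset":[0,-0.001,0.076],"spin":0,"grip":0.2},{"offset":[0,-0.001,0.076],"spin":0,"grip":0.2},{"offset":[0,-0.001,0.06],"spin":0,"grip":0.2},{"offset":[0,-0.001,0.02],"spin":0,"grip":0.2},{"offset":[0,-0.001,-0.03],"spin":0,"grip":0.2},{"offset":[0,-0.001,-0.06],"spin":0,"grip":0.2},{"offset":[0,-0.001,-0.06],"spin":0,"grip":0.2}]'
python3 - <<'E'
from h import *
goto(*rw(-.010,.123),.103,3.12)
c=shot("wrist");save(c,"w6.png",None,1)
E
```

```text
time_s: 10.55
eef_pos: [0.3839, 0.239, 0.3251]
eef_rot: [-0.001, 0.991, 0.132, 0.003]
wrist_force: [0.6, 0.0, -1.5]
opening: 0.433
offset [0.16   0.1083 0.0684] spin 12.09 | now grip [0.3839 0.239  0.1704] yaw 15.21 q6 1.6 F [ 0.6  0.  -1.5] open 0.433 t 10.55
```

View pics/w6.png

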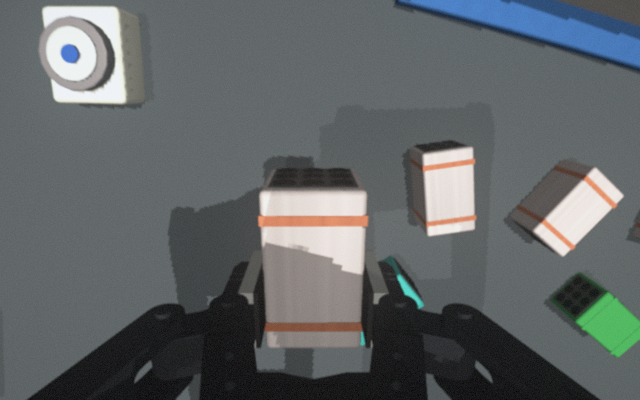

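```bash
python3 -m handwheel '[{"offset":[0.03,0.02,0],"spin":4,"grip":0.2},{"offset":[0.065,0.045,0],"spin":8,"grip":0.2},{"offset":[0.1,0.07,0],"spin":12.1,"grip":0.2},{"offset":[0.13,0.09,0],"spin":12.1,"grip":0.2},{"offset":[0.15,0.102,0],"spin":12.1,"grip":0.2},{"offset":[0.16,0.1083,0.01],"spin":12.1,"grip":0.2},{"offset":[0.16,0.1083,0.025],"spin":12.1,"grip":0.2},{"offset":[0.16,0.1083,0.025],"spin":12.1,"grip":0.2}]'
python3 - <<'E'
from h import *
goto(*rw(-.010,.123),.103,3.12)
c=shot("wrist");save(c,"w7.png",None,1.25)
E
```

```text
time_s: 11.6
eef_pos: [0.564, 0.1764, 0.2936]
eef_rot: [0.0, 1.0, 0.027, -0.003]
wrist_force: [-0.8, -0.7, -1.4]
opening: 0.431
offset [ 0.0033 -0.      0.0359] spin 0.01 | now grip [0.564  0.1764 0.1389] yaw 3.13 q6 1.62 F [-0.8 -0.7 -1.4] open 0.431 t 11.6
```

View pics/w7.png

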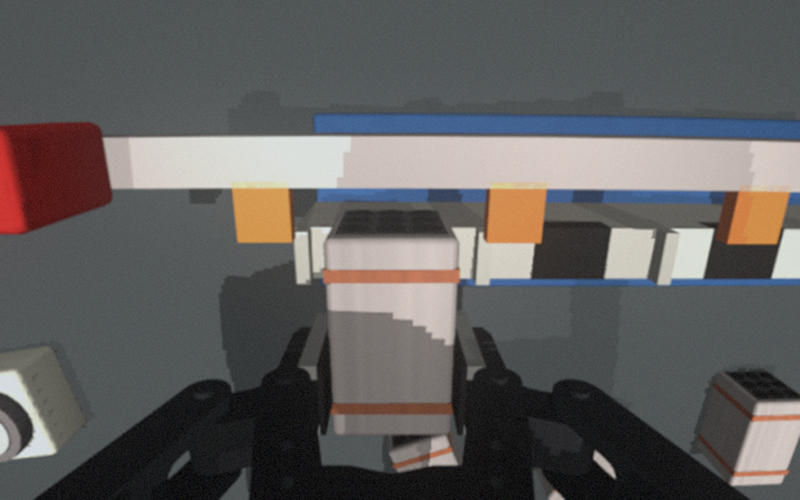

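```bash
python3 - <<'E'
from h import *
goto(*rw(-.010,.123),.103,3.12)
c=shot("wrist")
P=back(c,np.array([(327,238),(458,238),(452,432),(331,433)])/1.25,.146)[:,:2]
M=np.array([[np.cos(RY),np.sin(RY)],[-np.sin(RY),np.cos(RY)]]);print((P-RX)@M.T,((P-RX)@M.T).mean(0))
E
```

```text
offset [0.0027 0.0001 0.0372] spin 0.02 | now grip [0.5645 0.1765 0.1402] yaw 3.14 q6 1.62 F [ 0.1 -0.5 -1.2] open 0.43 t 11.65
[[ 0.02971772  0.14041662]
 [ 0.02970454  0.10461726]
 [-0.03444709  0.10351919]
 [-0.03480063  0.14206708]] [-0.00245636  0.12265504]
```

```bash
python3 -m handwheel '[{"offset":[0.002,0,0.012],"spin":0,"grip":0.2},{"offset":[0.002,0,0.024],"spin":0,"grip":0.2},{"offset":[0.002,0,0.033],"spin":0,"grip":0.2},{"offset":[0.002,0,0.036],"spin":0,"grip":0.2},{"offset":[0.002,0,0.037],"spin":0,"grip":0.2},{"offset":[0.002,0,0.037],"spin":0,"grip":0.2}]'
```

```text
time_s: 12.45
eef_pos: [0.5682, 0.1762, 0.26]
eef_rot: [-0.0, 1.0, 0.027, 0.0]
wrist_force: [-0.3, -0.4, -1.9]
opening: 0.435
```

```bash
python3 -m handwheel '[{"offset":[-0.001,0,0.002],"spin":0,"grip":0.2},{"offset":[-0.001,0,0.0035],"spin":0,"grip":0.2},{"offset":[-0.001,0,0.0035],"spin":0,"grip":0.2}]'
```

```text
time_s: 12.82
eef_pos: [0.5671, 0.1762, 0.2572]
eef_rot: [0.0, 1.0, 0.027, 0.0]
wrist_force: [-3.1, -1.7, 5.8]
opening: 0.432
```

```bash
python3 -m handwheel '[{"offset":[0,0,0],"spin":0,"grip":0.6},{"offset":[0,0,0],"spin":0,"grip":0.6},{"offset":[0,0,0],"spin":0,"grip":0.6},{"offset":[0,0,-0.04],"spin":0,"grip":0.6},{"offset":[-0.01,0,-0.09],"spin":0,"grip":0.7},{"offset":[-0.06,0.01,-0.11],"spin":0,"grip":0.7},{"offset":[-0.11,0.02,-0.11],"spin":0,"grip":0.7},{"offset":[-0.11,0.02,-0.11],"spin":0,"grip":0.7}]'
python3 - <<'E'
from h import *
a=np.radians(23.4);goto(.4145-.01*np.cos(a),.139-.01*np.sin(a),.031,23.4)
c=shot("wrist");save(c,"w8.png",None,1.25)
E
```

```text
time_s: 13.82
eef_pos: [0.4551, 0.15, 0.3655]
eef_rot: [0.0, 1.0, 0.027, -0.001]
wrist_force: [0.7, -0.0, -0.0]
opening: 0.702
offset [-0.0501  0.0123  0.1799] spin -20.29 | now grip [0.4551 0.15   0.2108] yaw 3.11 q6 1.59 F [ 0.7 -0.  -0. ] open 0.702 t 13.82
```

View pics/w8.png

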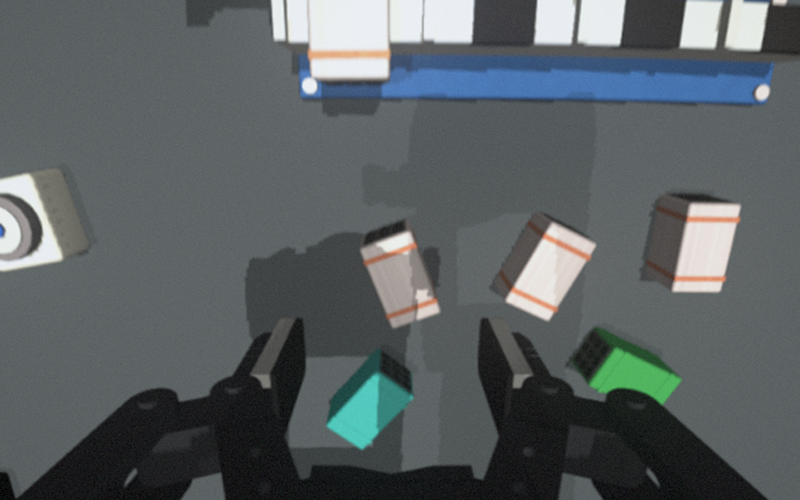

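```bash
cat >> h.py <<'E'
def fit(loc,P):
    def r(v):
        cs,sn=np.cos(v[2]),np.sin(v[2]);return (loc@np.array([[cs,sn],[-sn,cs]])+v[:2]-P[:,:2]).ravel()
    s=least_squares(r,[*P[:,:2].mean(0),0]);return s.x,np.abs(s.fun).max()
LC=np.array([(.033,.019),(.033,-.019),(-.033,-.019),(-.033,.019)])
def cart(c,corners,s=1.25,z=.038):
    v,e=fit(LC,back(c,np.array(corners,float)/s,z));print(np.round(v[:2],4),round(np.degrees(v[2]),1),"err",round(e,4));return v
E
python3 - <<'E'
from h import *
c=shot("wrist")
for k in([(362,262),(413,231),(439,312),(394,327)],[(549,217),(596,243),(549,319),(505,302)],[(685,200),(740,204),(722,291),(673,291)]):cart(c,k)
E
```

```text
[0.4167 0.1398] 25.5 err 0.0066
[0.4317 0.0361] -20.8 err 0.0016
[ 0.4551 -0.0737] 4.3 err 0.002
```

```bash
python3 -m handwheel '[{"offset":[-0.025,0.006,0.03],"spin":-10,"grip":0.7},{"offset":[-0.049,0.0123,0.07],"spin":-20.3,"grip":0.7},{"offset":[-0.049,0.0123,0.1],"spin":-20.3,"grip":0.7},{"offset":[-0.049,0.0123,0.105],"spin":-20.3,"grip":0.7},{"offset":[-0.049,0.0123,0.105],"spin":-20.3,"grip":0.7}]'
python3 - <<'E'
from h import *
a=np.radians(23.4);goto(.4155-.01*np.cos(a),.139-.01*np.sin(a),.031,23.4)
c=shot("wrist");save(c,"w9.png",None,1.25)
E
```

```text
time_s: 14.55
eef_pos: [0.4113, 0.1354, 0.2617]
eef_rot: [0.0, 0.979, 0.203, 0.0]
wrist_force: [0.3, 0.7, 1.4]
opening: 0.697
offset [-0.0047 -0.0016  0.076 ] spin -0.01 | now grip [0.4113 0.1354 0.107 ] yaw 23.39 q6 1.2 F [0.3 0.7 1.4] open 0.697 t 14.55
```

View pics/w9.png

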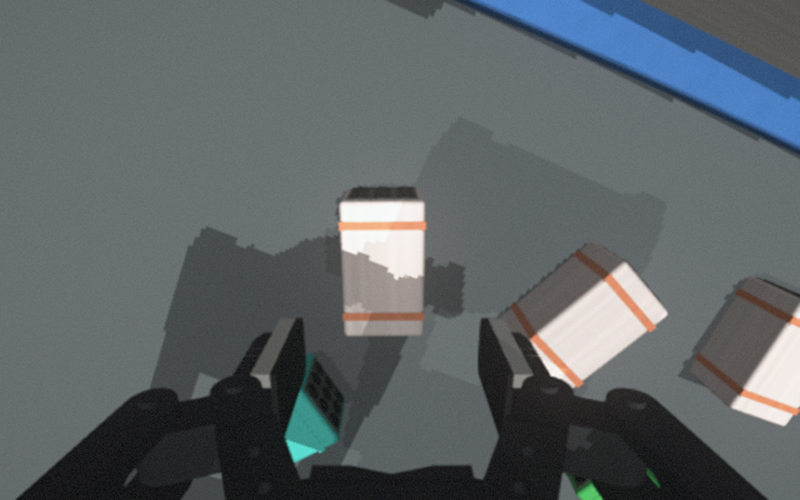

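```bash
python3 - <<'E'
from h import *
c=shot("wrist")
v=cart(c,[(340,201),(425,202),(423,335),(345,334)])
goto(v[0]-.01*np.cos(v[2]),v[1]-.01*np.sin(v[2]),.031,np.degrees(v[2]))
E
```

```text
[0.416  0.1408] 23.4 err 0.0011
offset [-0.0038 -0.0031  0.0767] spin -0.01 | now grip [0.4113 0.1354 0.1078] yaw 23.4 q6 1.2 F [ 0.1 -0.3 -0.3] open 0.697 t 14.65
```

```bash
python3 -m handwheel '[{"offset":[-0.004,-0.003,0.04],"spin":0,"grip":0.65},{"offset":[-0.004,-0.003,0.07],"spin":0,"grip":0.65},{"offset":[-0.004,-0.003,0.076],"spin":0,"grip":0.65},{"offset":[-0.004,-0.003,0.076],"spin":0,"grip":0.3},{"offset":[-0.004,-0.003,0.076],"spin":0,"grip":0.2},{"offset":[-0.004,-0.003,0.076],"spin":0,"grip":0.2},{"offset":[-0.004,-0.003,0.076],"spin":0,"grip":0.2},{"offset":[-0.004,-0.003,0.06],"spin":0,"grip":0.2},{"offset":[-0.004,-0.003,0.02],"spin":0,"grip":0.2},{"offset":[-0.004,-0.003,-0.03],"spin":0,"grip":0.2},{"offset":[-0.004,-0.003,-0.06],"spin":0,"grip":0.2},{"offset":[-0.004,-0.003,-0.06],"spin":0,"grip":0.2}]'
python3 -c "
from h import *
goto(*rw(-.010,.041),.14,3.12)"
```

```text
time_s: 16.15
eef_pos: [0.406, 0.1366, 0.3237]
eef_rot: [0.0, 0.979, 0.203, 0.003]
wrist_force: [0.1, -0.1, -2.5]
opening: 0.436
offset [0.1352 0.1042 0.03  ] spin 20.29 | now grip [0.406  0.1366 0.169 ] yaw 23.41 q6 1.21 F [ 0.1 -0.1 -2.5] open 0.436 t 16.15
```

```bash
python3 -m handwheel '[{"offset":[0.02,0.015,0],"spin":6,"grip":0.2},{"offset":[0.05,0.04,0],"spin":13,"grip":0.2},{"offset":[0.08,0.065,0],"spin":20.3,"grip":0.2},{"offset":[0.11,0.085,0],"spin":20.3,"grip":0.2},{"offset":[0.13,0.1,0],"spin":20.3,"grip":0.2},{"offset":[0.1352,0.1042,0.02],"spin":20.3,"grip":0.2},{"offset":[0.1352,0.1042,0.03],"spin":20.3,"grip":0.2},{"offset":[0.1352,0.1042,0.03],"spin":20.3,"grip":0.2},{"offset":[0.1352,0.1042,0.03],"spin":20.3,"grip":0.2}]'
python3 - <<'E'
from h import *
goto(*rw(-.010,.041),.101,3.12)
c=shot("wrist");save(c,"w10.png",None,1.25)
E
```

```text
time_s: 17.27
eef_pos: [0.5703, 0.0947, 0.2913]
eef_rot: [-0.0, 1.0, 0.027, -0.0]
wrist_force: [-0.1, 0.0, -2.2]
opening: 0.43
offset [0.0013 0.0001 0.0356] spin -0.0 | now grip [0.5703 0.0947 0.1366] yaw 3.12 q6 1.48 F [-0.1  0.  -2.2] open 0.43 t 17.27
```

View pics/w10.png

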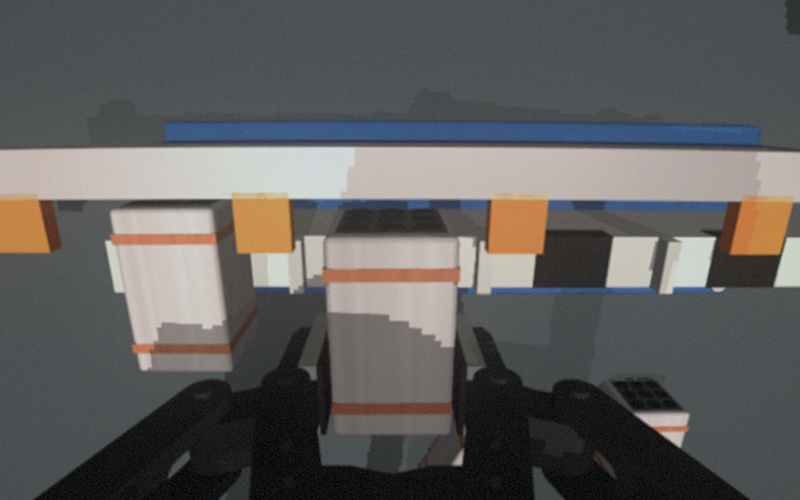

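```bash
python3 - <<'E'
from h import *
c=shot("wrist")
M=np.array([[np.cos(RY),np.sin(RY)],[-np.sin(RY),np.cos(RY)]])
for k,z in(([(112,209),(219,207),(235,369),(141,370)],.108),([(324,238),(459,237),(453,431),(331,432)],.1435)):
    v=cart(c,k,z=z);print(M@(v[:2]-RX))
goto(*rw(-.010,.041),.101,3.12)
E
```

```text
[0.5781 0.1749] 2.8 err 0.0012
[0.00083524 0.12073924]
[0.582 0.095] 3.3 err 0.0013
[0.00037116 0.04076615]
offset [0.001  0.0001 0.0362] spin -0.0 | now grip [0.5706 0.0947 0.1372] yaw 3.12 q6 1.48 F [ 0.7  0.1 -1.3] open 0.434 t 17.38
```

```bash
python3 -m handwheel '[{"offset":[0,0,0.012],"spin":0,"grip":0.2},{"offset":[0,0,0.024],"spin":0,"grip":0.2},{"offset":[0,0,0.031],"spin":0,"grip":0.2},{"offset":[0,0,0.034],"spin":0,"grip":0.2},{"offset":[0,0,0.036],"spin":0,"grip":0.2},{"offset":[0,0,0.036],"spin":0,"grip":0.2}]'
```

```text
time_s: 18.12
eef_pos: [0.5707, 0.0946, 0.2564]
eef_rot: [0.0, 1.0, 0.027, 0.0]
wrist_force: [-5.3, 0.8, 6.8]
opening: 0.435
```

Contact. Release, go to C.

```bash
python3 -m handwheel '[{"offset":[0,0,0],"spin":0,"grip":0.6},{"offset":[0,0,0],"spin":0,"grip":0.6},{"offset":[0,0,0],"spin":0,"grip":0.6},{"offset":[0,0,-0.04],"spin":0,"grip":0.6},{"offset":[-0.01,0,-0.09],"spin":0,"grip":0.7},{"offset":[-0.06,0.02,-0.07],"spin":8,"grip":0.7},{"offset":[-0.11,0.04,-0.05],"spin":16,"grip":0.7},{"offset":[-0.145,0.05,-0.05],"spin":24,"grip":0.7},{"offset":[-0.145,0.05,-0.05],"spin":24,"grip":0.7},{"offset":[-0.145,0.05,-0.05],"spin":24,"grip":0.7}]'
python3 - <<'E'
from h import *
a=np.radians(-21);goto(.429-.01*np.cos(a),.0355-.01*np.sin(a),.031,-21)
c=shot("wrist");save(c,"w11.png",None,1.25)
E
```

```text
time_s: 19.38
eef_pos: [0.4292, 0.0367, 0.3059]
eef_rot: [-0.0, 0.983, -0.181, 0.001]
wrist_force: [0.1, -0.0, 0.5]
opening: 0.701
offset [-0.0101  0.0012  0.1201] spin 0.15 | now grip [0.4292 0.0367 0.1512] yaw -20.85 q6 1.74 F [ 0.1 -0.   0.5] open 0.701 t 19.38
```

View pics/w11.png

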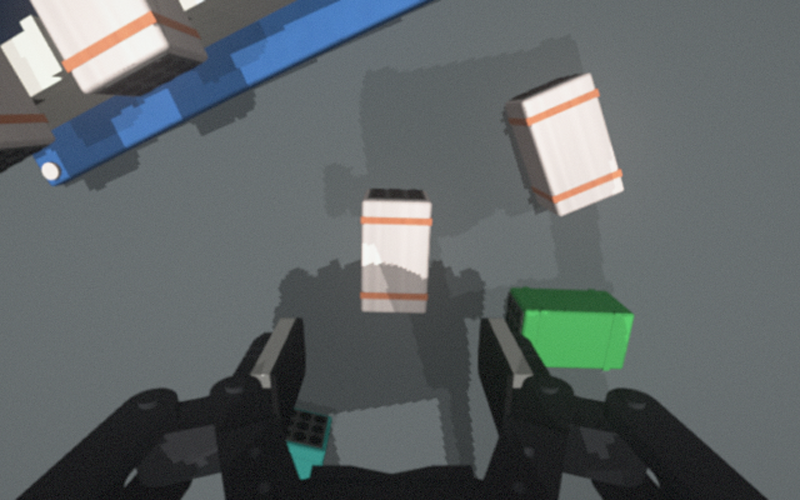

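```bash
python3 - <<'E'
from h import *
c=shot("wrist")
v=cart(c,[(362,199),(432,201),(427,312),(362,311)])
goto(v[0]-.01*np.cos(v[2]),v[1]-.01*np.sin(v[2]),.031,np.degrees(v[2]))
E
```

```text
[0.4275 0.0349] -22.0 err 0.0005
offset [-0.0114  0.0024  0.12  ] spin 1.15 | now grip [0.4295 0.0368 0.151 ] yaw -20.84 q6 1.74 F [ 0.4 -0.1  0.7] open 0.698 t 19.48
```

```bash
python3 -m handwheel '[{"offset":[-0.011,0.002,0.04],"spin":1.1,"grip":0.65},{"offset":[-0.011,0.002,0.08],"spin":1.1,"grip":0.65},{"offset":[-0.011,0.002,0.112],"spin":1.1,"grip":0.65},{"offset":[-0.011,0.002,0.12],"spin":1.1,"grip":0.65},{"offset":[-0.011,0.002,0.12],"spin":1.1,"grip":0.65},{"offset":[-0.011,0.002,0.12],"spin":1.1,"grip":0.3},{"offset":[-0.011,0.002,0.12],"spin":1.1,"grip":0.2},{"offset":[-0.011,0.002,0.12],"spin":1.1,"grip":0.2},{"offset":[-0.011,0.002,0.12],"spin":1.1,"grip":0.2},{"offset":[-0.011,0.002,0.1],"spin":1.1,"grip":0.2},{"offset":[-0.011,0.002,0.06],"spin":1.1,"grip":0.2},{"offset":[-0.011,0.002,0.01],"spin":1.1,"grip":0.2},{"offset":[-0.011,0.002,-0.02],"spin":1.1,"grip":0.2},{"offset":[-0.011,0.002,-0.02],"spin":1.1,"grip":0.2}]'
python3 -c "
from h import *
goto(*rw(-.010,-.041),.137,3.12)"
```

```text
time_s: 21.22
eef_pos: [0.4184, 0.0387, 0.328]
eef_rot: [-0.0, 0.982, -0.191, 0.003]
wrist_force: [-0.8, -0.5, -1.1]
opening: 0.431
offset [ 0.1557 -0.035   0.0373] spin -25.11 | now grip [0.4184 0.0387 0.1733] yaw -21.99 q6 1.76 F [-0.8 -0.5 -1.1] open 0.431 t 21.23
```

```bash
python3 -m handwheel '[{"offset":[0.02,-0.005,0],"spin":-6,"grip":0.2},{"offset":[0.05,-0.01,0],"spin":-13,"grip":0.2},{"offset":[0.09,-0.02,0],"spin":-20,"grip":0.2},{"offset":[0.125,-0.028,0],"spin":-25.1,"grip":0.2},{"offset":[0.15,-0.034,0],"spin":-25.1,"grip":0.2},{"offset":[0.1557,-0.035,0.02],"spin":-25.1,"grip":0.2},{"offset":[0.1557,-0.035,0.036],"spin":-25.1,"grip":0.2},{"offset":[0.1557,-0.035,0.036],"spin":-25.1,"grip":0.2},{"offset":[0.1557,-0.035,0.036],"spin":-25.1,"grip":0.2}]'
python3 - <<'E'
from h import *
goto(*rw(-.010,-.041),.101,3.12)
c=shot("wrist");save(c,"w12.png",None,1.25)
E
```

```text
time_s: 22.35
eef_pos: [0.5744, 0.0132, 0.289]
eef_rot: [-0.0, 1.0, 0.027, -0.0]
wrist_force: [0.4, -0.5, -1.4]
opening: 0.433
offset [0.0017 0.0005 0.0333] spin -0.01 | now grip [0.5744 0.0132 0.1343] yaw 3.11 q6 1.33 F [ 0.4 -0.5 -1.4] open 0.433 t 22.35
```

View pics/w12.png

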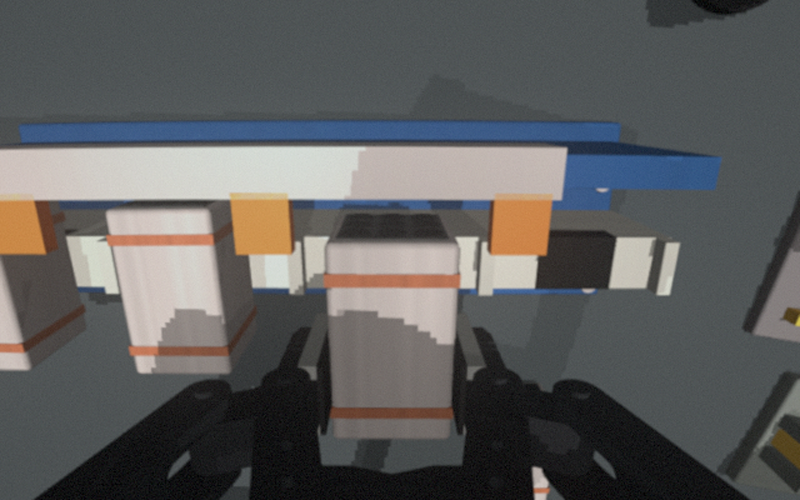

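```bash
python3 -m handwheel '[{"offset":[0.003,0,0.012],"spin":0,"grip":0.2},{"offset":[0.003,0,0.022],"spin":0,"grip":0.2},{"offset":[0.003,0,0.029],"spin":0,"grip":0.2},{"offset":[0.003,0,0.032],"spin":0,"grip":0.2},{"offset":[0.003,0,0.033],"spin":0,"grip":0.2},{"offset":[0.003,0,0.033],"spin":0,"grip":0.2}]'
```

```text
time_s: 23.15
eef_pos: [0.5781, 0.0131, 0.2567]
eef_rot: [0.0, 1.0, 0.027, 0.0]
wrist_force: [-2.2, 0.1, 3.6]
opening: 0.436
```

```bash
python3 -m handwheel '[{"offset":[0,0,0],"spin":0,"grip":0.6},{"offset":[0,0,0],"spin":0,"grip":0.6},{"offset":[0,0,0],"spin":0,"grip":0.6},{"offset":[0,0,-0.04],"spin":0,"grip":0.6},{"offset":[-0.01,0.01,-0.09],"spin":0,"grip":0.7},{"offset":[-0.06,0.04,-0.07],"spin":0,"grip":0.7},{"offset":[-0.11,0.07,-0.05],"spin":0,"grip":0.7},{"offset":[-0.125,0.08,-0.05],"spin":0,"grip":0.7},{"offset":[-0.125,0.08,-0.05],"spin":0,"grip":0.7}]'
python3 - <<'E'
from h import *
a=np.radians(4);goto(.453-.01*np.cos(a),-.0737-.01*np.sin(a),.031,4)
c=shot("wrist");save(c,"w13.png",None,1.25)
E
```

```text
time_s: 24.28
eef_pos: [0.4574, -0.0742, 0.3067]
eef_rot: [0.0, 1.0, 0.026, 0.001]
wrist_force: [0.5, 0.2, 0.9]
opening: 0.697
offset [-0.0145 -0.0006  0.121 ] spin -1.01 | now grip [ 0.4574 -0.0742  0.152 ] yaw 2.99 q6 1.1 F [0.5 0.2 0.9] open 0.697 t 24.27
```

View pics/w13.png

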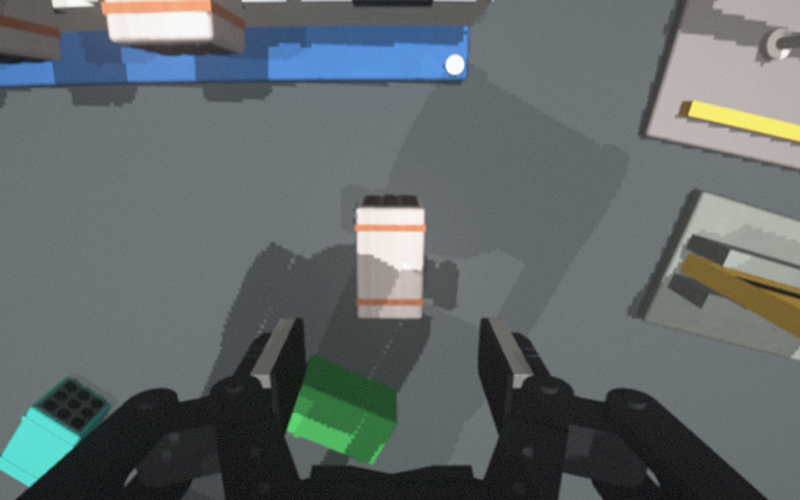

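```bash
python3 - <<'E'
from h import *
c=shot("wrist")
v=cart(c,[(356,208),(425,208),(422,317),(358,317)])
goto(v[0]-.01*np.cos(v[2]),v[1]-.01*np.sin(v[2]),.031,np.degrees(v[2]))
E
```

```text
[ 0.4527 -0.0741] 2.8 err 0.0007
offset [-0.0162 -0.      0.1215] spin 0.3 | now grip [ 0.4587 -0.0737  0.1525] yaw 3.09 q6 1.1 F [0.5 0.3 0.1] open 0.698 t 24.38
```

```bash
python3 -m handwheel '[{"offset":[-0.0155,0,0.04],"spin":0,"grip":0.65},{"offset":[-0.0155,0,0.08],"spin":0,"grip":0.65},{"offset":[-0.0155,0,0.112],"spin":0,"grip":0.65},{"offset":[-0.0155,0,0.12],"spin":0,"grip":0.65},{"offset":[-0.0155,0,0.12],"spin":0,"grip":0.65},{"offset":[-0.0155,0,0.12],"spin":0,"grip":0.3},{"offset":[-0.0155,0,0.12],"spin":0,"grip":0.2},{"offset":[-0.0155,0,0.12],"spin":0,"grip":0.2},{"offset":[-0.0155,0,0.12],"spin":0,"grip":0.2},{"offset":[-0.0155,0,0.1],"spin":0,"grip":0.2},{"offset":[-0.0155,0,0.06],"spin":0,"grip":0.2},{"offset":[-0.0155,0,0.01],"spin":0,"grip":0.2},{"offset":[-0.0155,0,-0.02],"spin":0,"grip":0.2},{"offset":[-0.0155,0,-0.02],"spin":0,"grip":0.2}]'
python3 -c "
from h import *
goto(*rw(-.010,-.123),.137,3.12)"
```

```text
time_s: 26.12
eef_pos: [0.4428, -0.0747, 0.3289]
eef_rot: [0.001, 1.0, 0.027, 0.003]
wrist_force: [0.2, -0.2, -2.0]
opening: 0.432
offset [0.1376 0.0017 0.038 ] spin -0.02 | now grip [ 0.4428 -0.0747  0.1742] yaw 3.1 q6 1.08 F [ 0.2 -0.2 -2. ] open 0.432 t 26.12
```

```bash
python3 -m handwheel '[{"offset":[0.03,0,0],"spin":0,"grip":0.2},{"offset":[0.06,0.001,0],"spin":0,"grip":0.2},{"offset":[0.1,0.0017,0],"spin":0,"grip":0.2},{"offset":[0.13,0.0017,0],"spin":0,"grip":0.2},{"offset":[0.139,0.0017,0.015],"spin":0,"grip":0.2},{"offset":[0.139,0.0017,0.037],"spin":0,"grip":0.2},{"offset":[0.139,0.0017,0.037],"spin":0,"grip":0.2},{"offset":[0.139,0.0017,0.037],"spin":0,"grip":0.2}]'
python3 - <<'E'
from h import *
goto(*rw(-.010,-.123),.101,3.12)
c=shot("wrist");save(c,"w14.png",None,1.25)
E
```

```text
time_s: 27.12
eef_pos: [0.5803, -0.0686, 0.2887]
eef_rot: [-0.0, 1.0, 0.027, -0.001]
wrist_force: [-0.9, -0.2, -2.0]
opening: 0.433
offset [0.0002 0.0005 0.033 ] spin -0.03 | now grip [ 0.5803 -0.0686  0.134 ] yaw 3.09 q6 1.2 F [-0.9 -0.2 -2. ] open 0.433 t 27.12
```

View pics/w14.png

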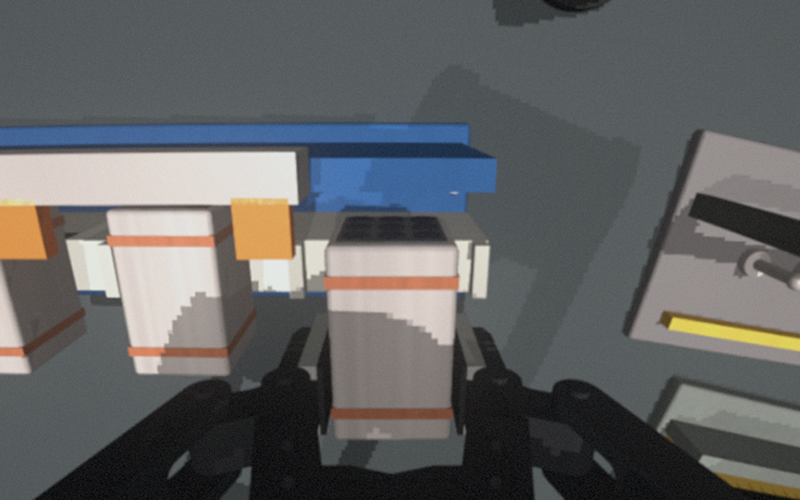

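```bash
python3 -m handwheel '[{"offset":[0.002,0,0.012],"spin":0,"grip":0.2},{"offset":[0.002,0,0.022],"spin":0,"grip":0.2},{"offset":[0.002,0,0.029],"spin":0,"grip":0.2},{"offset":[0.002,0,0.032],"spin":0,"grip":0.2},{"offset":[0.002,0,0.033],"spin":0,"grip":0.2},{"offset":[0.002,0,0.033],"spin":0,"grip":0.2}]'
python3 -m handwheel '[{"offset":[0,0,0],"spin":0,"grip":0.6},{"offset":[0,0,0],"spin":0,"grip":0.6},{"offset":[0,0,0],"spin":0,"grip":0.6},{"offset":[0,0,-0.04],"spin":0,"grip":0.6},{"offset":[-0.01,-0.01,-0.1],"spin":0,"grip":0.7},{"offset":[-0.02,-0.06,-0.16],"spin":0,"grip":0.7},{"offset":[-0.02,-0.12,-0.2],"spin":0,"grip":0.7},{"offset":[-0.02,-0.14,-0.2],"spin":0,"grip":0.7},{"offset":[-0.02,-0.14,-0.2],"spin":0,"grip":0.7}]'
python3 - <<'E'
from h import *
c=shot("wrist");save(c,"w15.png",None,1.25)
c=shot("top");save(c,"t15.png",(230,90,490,300),3)
E
```

```text
time_s: 27.92
eef_pos: [0.583, -0.0684, 0.2578]
eef_rot: [0.0, 1.0, 0.027, -0.0]
wrist_force: [-5.9, 1.5, 11.9]
opening: 0.432
time_s: 29.05
eef_pos: [0.5552, 0.0727, 0.4581]
eef_rot: [-0.0, 1.0, 0.029, 0.002]
wrist_force: [-1.1, -1.5, 1.0]
opening: 0.702
```

View pics/w15.png

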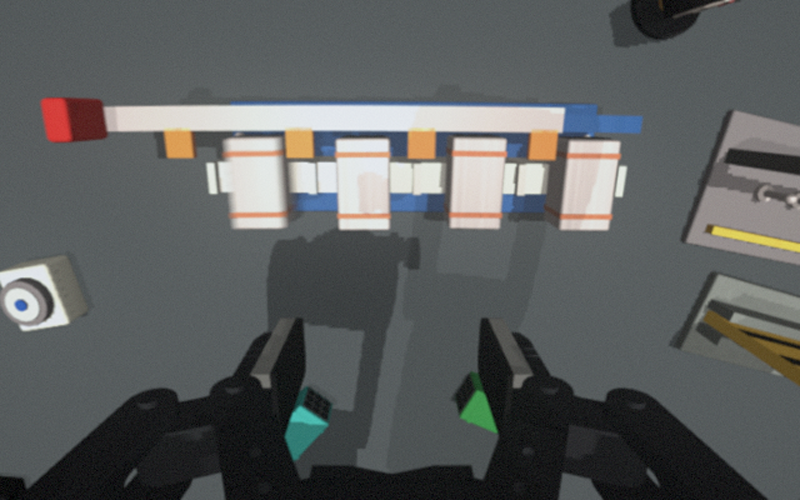

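View pics/t15.png

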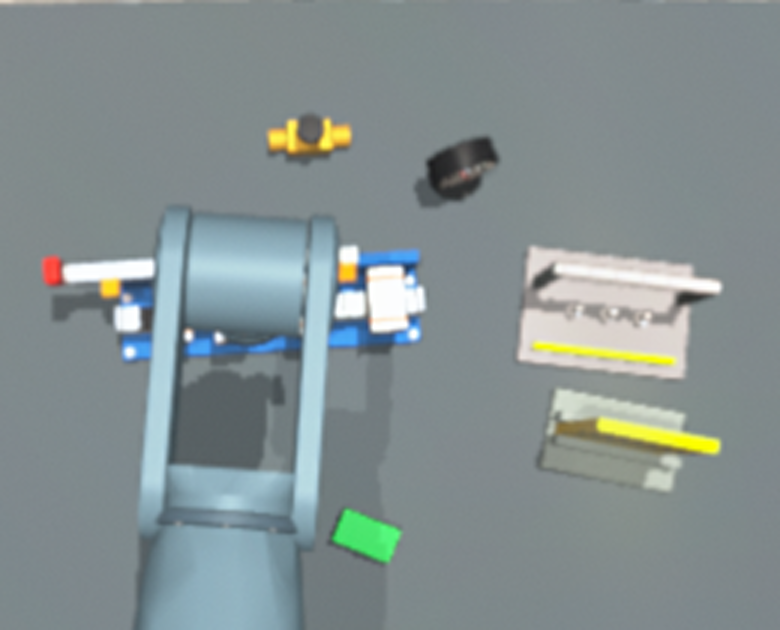

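```bash
python3 - <<'E'
from h import *
c=shot("wrist")
M=np.array([[np.cos(RY),np.sin(RY)],[-np.sin(RY),np.cos(RY)]])
for k in([(224,139),(284,138),(289,227),(231,228)],[(336,139),(390,139),(390,228),(338,228)],[(453,139),(505,139),(502,228),(450,228)],[(565,141),(620,141),(611,229),(561,229)]):
    v=cart(c,k,z=.108);print(np.round(M@(v[:2]-RX)*1000,1))
p=rw(.046,.219);goto(*p,.148,3.12)
E
```

```text
[0.5771 0.1668] 2.6 err 0.0027
[ -0.6 112.7]
[0.5807 0.091 ] 2.9 err 0.0014
[-1.1 36.8]
[0.5852 0.0102] 4.1 err 0.0016
[ -1.  -44.1]
[ 0.5889 -0.0703] 5.4 err 0.0021
[  -1.7 -124.7]
offset [ 0.0738 -0.202   0.1524] spin -0.02 | now grip [0.5553 0.0698 0.3006] yaw 3.1 q6 1.43 F [ 0.2 -0.2 -0.3] open 0.699 t 29.2
```

```bash
python3 - <<'E'
from h import *
c=shot("wrist");save(c,"w16.png",(150,75,510,195),2.2)
for y in(-.123,-.041,.041,.123):
    P=np.array([[*rw(x,y+d),.108] for x,d in((.033,.019),(.033,-.019),(-.033,-.019),(-.033,.019))]);print(np.round((proj(c,P)-[150,75])*2.2).tolist())
E
```

```text
[[665.0, 73.0], [760.0, 74.0], [738.0, 236.0], [648.0, 236.0]]
[[457.0, 72.0], [554.0, 73.0], [543.0, 236.0], [452.0, 236.0]]
[[247.0, 73.0], [345.0, 72.0], [346.0, 236.0], [254.0, 236.0]]
[[39.0, 74.0], [135.0, 73.0], [148.0, 237.0], [57.0, 237.0]]
```

View pics/w16.png

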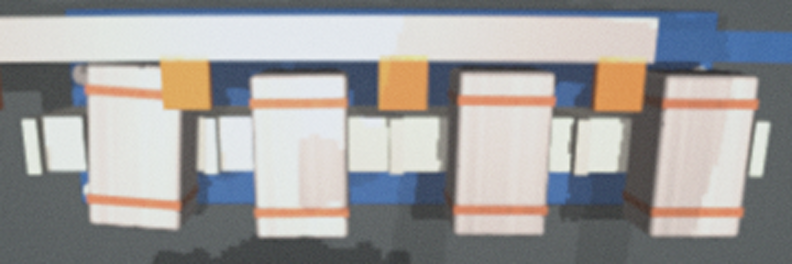

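```bash
python3 - <<'E'
from h import *
c=shot("wrist");save(c,"w17.png",(150,75,510,195),2.2)
o,M,y=tool();print(o["eef_pos"],o["time_s"])
E
```

```text
[0.55537862 0.06930408 0.45506236] 29.3
```

View pics/w17.png

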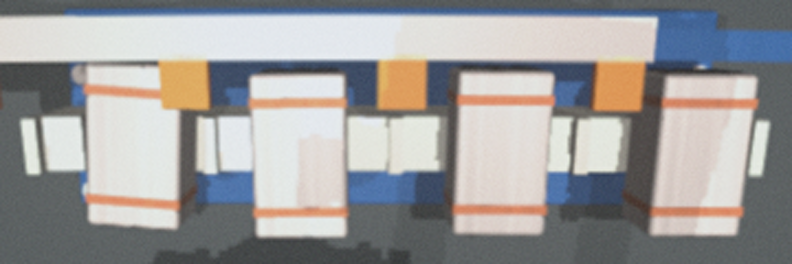

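```bash
python3 - <<'E'
from h import *
c=shot("wrist")
M=np.array([[np.cos(RY),np.sin(RY)],[-np.sin(RY),np.cos(RY)]])
k=np.array([(87,66),(181,70),(180,228),(88,222)])/2.2+[150,75]
v=cart(c,k,s=1,z=.108);print(np.round(M@(v[:2]-RX)*1000,1))
goto(v[0]-.01*np.cos(v[2]),v[1]-.01*np.sin(v[2]),.17,np.degrees(v[2]))
E
```

```text
[0.5816 0.1606] -1.3 err 0.0019
[  3.6 106.3]
offset [ 0.0212 -0.0906  0.1304] spin 4.29 | now grip [0.5554 0.0692 0.3004] yaw 3.01 q6 1.43 F [-1.3 -0.3  0.1] open 0.7 t 29.35
```

```bash
python3 -m handwheel '[{"offset":[0.01,-0.03,0.02],"spin":4.3,"grip":0.55},{"offset":[0.021,-0.07,0.06],"spin":4.3,"grip":0.55},{"offset":[0.021,-0.0906,0.1],"spin":4.3,"grip":0.55},{"offset":[0.021,-0.0906,0.125],"spin":4.3,"grip":0.55},{"offset":[0.021,-0.0906,0.13],"spin":4.3,"grip":0.55},{"offset":[0.021,-0.0906,0.13],"spin":4.3,"grip":0.55}]'
python3 - <<'E'
from h import *
c=shot("wrist");save(c,"w18.png",None,1.25)
goto(*rw(-.0065,.107),.101,-1.3)
E
```

```text
time_s: 30.1
eef_pos: [0.5718, 0.1611, 0.3265]
eef_rot: [0.0, 1.0, -0.011, 0.0]
wrist_force: [-0.7, 0.4, 0.2]
opening: 0.551
offset [-0.0007  0.0004  0.0716] spin 0.04 | now grip [0.5721 0.1612 0.1726] yaw -1.26 q6 1.67 F [-1.2  0.2  0.6] open 0.55 t 30.15
```

View pics/w18.png

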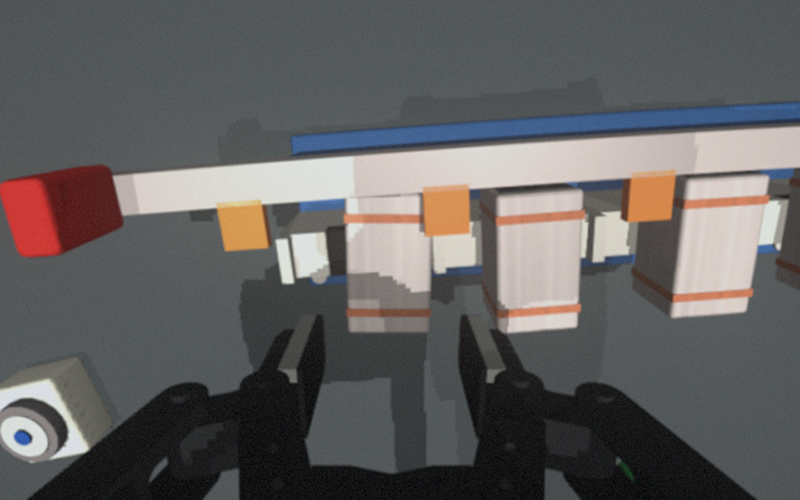

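```bash
python3 -m handwheel '[{"offset":[0,0,0.03],"spin":0,"grip":0.55},{"offset":[0,0,0.055],"spin":0,"grip":0.55},{"offset":[0,0,0.069],"spin":0,"grip":0.55},{"offset":[0,0,0.07],"spin":0,"grip":0.55},{"offset":[0,0,0.07],"spin":0,"grip":0.55},{"offset":[0,0,0.07],"spin":0,"grip":0.3},{"offset":[0,0,0.07],"spin":0,"grip":0.2},{"offset":[0,0,0.07],"spin":0,"grip":0.2},{"offset":[0,0,0.067],"spin":0,"grip":0.2},{"offset":[0,0,0.067],"spin":0,"grip":0.2}]'
python3 - <<'E'
from h import *
c=shot("wrist");save(c,"w19.png",None,1.25)
goto(*rw(-.010,.123),.105,3.12)
E
```

```text
time_s: 31.4
eef_pos: [0.5713, 0.1619, 0.2592]
eef_rot: [-0.0, 1.0, -0.01, -0.0]
wrist_force: [0.8, 0.2, -0.9]
opening: 0.432
offset [-0.0044 -0.0146 -0.0007] spin -4.31 | now grip [0.5712 0.1619 0.1043] yaw -1.19 q6 1.67 F [-0.7 -0.7 -1.3] open 0.428 t 31.45
```

View pics/w19.png

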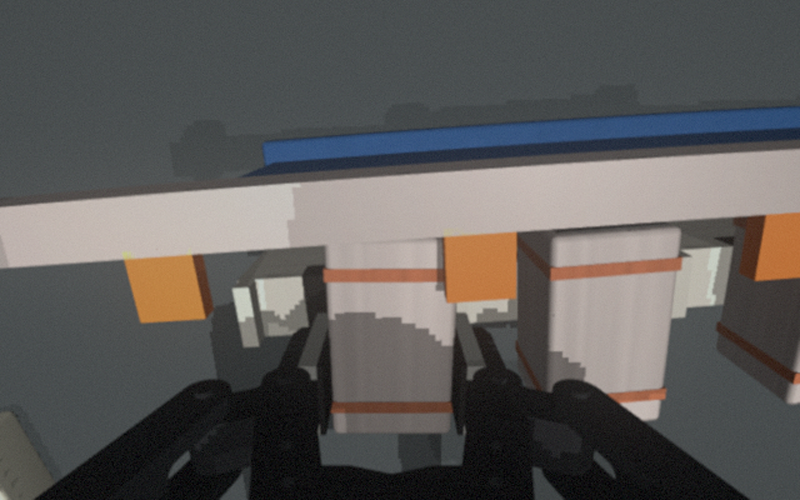

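```bash
python3 -m handwheel '[{"offset":[-0.004,-0.003,0],"spin":-1,"grip":0.2},{"offset":[-0.004,-0.008,0],"spin":-2.5,"grip":0.2},{"offset":[-0.004,-0.012,0],"spin":-4.3,"grip":0.2},{"offset":[-0.004,-0.0146,0],"spin":-4.3,"grip":0.2},{"offset":[-0.004,-0.0146,0.001],"spin":-4.3,"grip":0.2},{"offset":[-0.004,-0.0146,0.0025],"spin":-4.3,"grip":0.2},{"offset":[-0.004,-0.0146,0.0025],"spin":-4.3,"grip":0.2}]'
python3 -c "
from h import *
goto(*rw(-.010,.123),.1015,3.12)"
```

```text
time_s: 32.33
eef_pos: [0.5678, 0.1767, 0.2579]
eef_rot: [-0.0, 1.0, 0.027, 0.0]
wrist_force: [-3.7, 0.0, 6.4]
opening: 0.43
offset [-0.0007  0.0001  0.0017] spin -0.02 | now grip [0.5678 0.1767 0.1032] yaw 3.1 q6 1.62 F [-3.7  0.   6.4] open 0.43 t 32.33
```

Contact; release, raise and head towards the lock with a view of the rack.

```bash
python3 -m handwheel '[{"offset":[0,0,0],"spin":0,"grip":0.58},{"offset":[0,0,0],"spin":0,"grip":0.58},{"offset":[0,0,0],"spin":0,"grip":0.58},{"offset":[0,0,-0.04],"spin":0,"grip":0.58},{"offset":[-0.01,0.02,-0.1],"spin":0,"grip":0.6},{"offset":[-0.01,0.06,-0.15],"spin":0,"grip":0.6},{"offset":[-0.01,0.09,-0.19],"spin":0,"grip":0.6},{"offset":[-0.01,0.09,-0.19],"spin":0,"grip":0.6},{"offset":[-0.01,0.09,-0.19],"spin":0,"grip":0.6}]'
python3 - <<'E'
from h import *
c=shot("wrist");save(c,"w20.png",(80,75,580,205),1.6)
for y in(-.123,-.041,.041,.123):
    P=np.array([[*rw(x,y+d),.108] for x,d in((.033,.019),(.033,-.019),(-.033,-.019),(-.033,.019))]);print(np.round((proj(c,P)-[80,75])*1.6).tolist())
p=rw(.046,.219);goto(*p,.148,3.12)
E
```

```text
time_s: 33.45
eef_pos: [0.5624, 0.0862, 0.4459]
eef_rot: [-0.0, 1.0, 0.027, -0.0]
wrist_force: [-0.9, 0.5, -1.2]
opening: 0.601
[[631.0, 70.0], [701.0, 71.0], [682.0, 190.0], [616.0, 190.0]]
[[477.0, 69.0], [549.0, 70.0], [539.0, 190.0], [471.0, 190.0]]
[[321.0, 69.0], [393.0, 69.0], [392.0, 190.0], [324.0, 190.0]]
[[166.0, 70.0], [237.0, 70.0], [245.0, 190.0], [178.0, 191.0]]
offset [ 0.0662 -0.1855  0.1424] spin -0.01 | now grip [0.5622 0.0866 0.2904] yaw 3.11 q6 1.46 F [-0.3  0.3  0.3] open 0.603 t 33.5
```

View pics/w20.png

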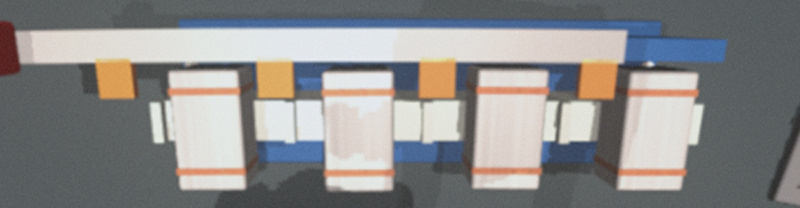

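```bash
python3 -m handwheel '[{"offset":[0.02,-0.05,0],"spin":0,"grip":0.6},{"offset":[0.04,-0.1,0],"spin":0,"grip":0.6},{"offset":[0.06,-0.15,0.02],"spin":0,"grip":0.6},{"offset":[0.067,-0.186,0.05],"spin":0,"grip":0.6},{"offset":[0.067,-0.187,0.09],"spin":0,"grip":0.6},{"offset":[0.067,-0.187,0.125],"spin":0,"grip":0.6},{"offset":[0.067,-0.187,0.141],"spin":0,"grip":0.6},{"offset":[0.067,-0.187,0.142],"spin":0,"grip":0.6},{"offset":[0.067,-0.187,0.142],"spin":0,"grip":0.3},{"offset":[0.067,-0.187,0.142],"spin":0,"grip":0},{"offset":[0.067,-0.187,0.142],"spin":0,"grip":0},{"offset":[0.067,-0.187,0.142],"spin":0,"grip":0},{"offset":[0.067,-0.187,0.142],"spin":0,"grip":0}]'
```

```text
time_s: 35.12
eef_pos: [0.62, 0.2763, 0.3069]
eef_rot: [-0.0, 1.0, 0.027, 0.002]
wrist_force: [-1.8, -2.7, 6.8]
opening: 0.18
```

```bash
python3 -m handwheel '[{"offset":[0,0.005,0],"spin":0,"grip":0},{"offset":[0,0.011,0],"spin":0,"grip":0},{"offset":[0,0.017,0],"spin":0,"grip":0},{"offset":[0,0.023,0],"spin":0,"grip":0},{"offset":[0,0.029,0],"spin":0,"grip":0},{"offset":[0,0.034,0],"spin":0,"grip":0},{"offset":[0,0.038,0],"spin":0,"grip":0},{"offset":[0,0.04,0],"spin":0,"grip":0},{"offset":[0,0.04,0],"spin":0,"grip":0}]'
python3 -m handwheel '[{"offset":[0,0.001,0],"spin":0,"grip":0},{"offset":[0,0.002,0],"spin":0,"grip":0},{"offset":[0,0.003,0],"spin":0,"grip":0},{"offset":[0,0.004,0],"spin":0,"grip":0},{"offset":[0,0.004,0],"spin":0,"grip":0}]'
```

```text
time_s: 36.25
eef_pos: [0.622, 0.237, 0.3068]
eef_rot: [-0.001, 1.0, 0.027, 0.002]
wrist_force: [-0.8, 0.9, 6.5]
opening: 0.181
time_s: 36.88
eef_pos: [0.6221, 0.2345, 0.3069]
eef_rot: [-0.002, 1.0, 0.027, 0.002]
wrist_force: [-0.3, 8.6, 5.0]
opening: 0.176
```

```bash
python3 -m handwheel '[{"offset":[0,0,0],"spin":0,"grip":0.5},{"offset":[0,0,0],"spin":0,"grip":0.5},{"offset":[0,0,0],"spin":0,"grip":0.5},{"offset":[0,0,-0.04],"spin":0,"grip":0.5},{"offset":[0,0,-0.1],"spin":0,"grip":0.5},{"offset":[-0.05,0.03,-0.14],"spin":0,"grip":0.5},{"offset":[-0.08,0.09,-0.14],"spin":0,"grip":0.5},{"offset":[-0.08,0.15,-0.14],"spin":0,"grip":0.5},{"offset":[-0.08,0.15,-0.14],"spin":0,"grip":0.5},{"offset":[-0.08,0.15,-0.14],"spin":0,"grip":0.5}]'
python3 - <<'E'
from h import *
c=shot("wrist");save(c,"w21.png",None,1.25)
goto(.49,-.30,.36,0)
E
```

```text
time_s: 38.12
eef_pos: [0.5501, 0.078, 0.4447]
eef_rot: [-0.0, 1.0, 0.026, 0.0]
wrist_force: [0.1, 0.5, 0.1]
opening: 0.501
offset [-0.0804  0.375  -0.0703] spin 3.08 | now grip [0.5501 0.0788 0.2899] yaw 3.08 q6 1.45 F [ 0.3  0.1 -0.1] open 0.499 t 38.17
```

View pics/w21.png

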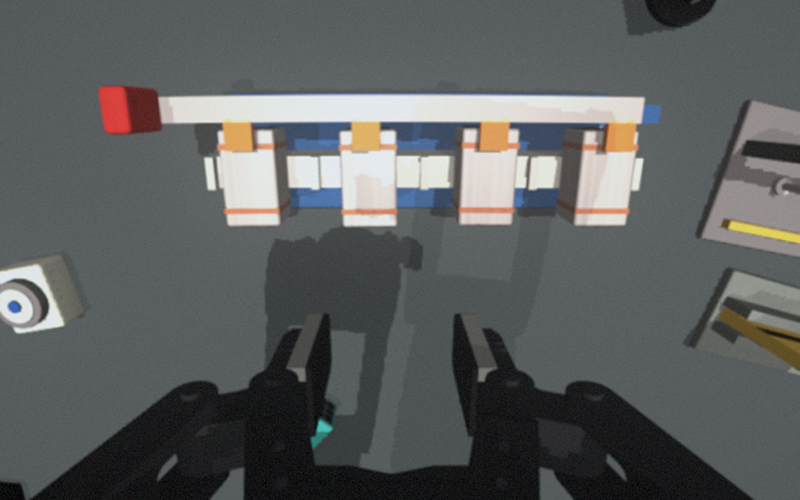

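```bash
python3 -m handwheel '[{"offset":[-0.01,0.04,-0.02],"spin":1,"grip":0.5},{"offset":[-0.02,0.09,-0.05],"spin":3,"grip":0.5},{"offset":[-0.035,0.14,-0.07],"spin":3,"grip":0.5},{"offset":[-0.045,0.19,-0.09],"spin":3,"grip":0.5},{"offset":[-0.055,0.24,-0.1],"spin":3,"grip":0.5},{"offset":[-0.065,0.29,-0.1],"spin":3,"grip":0.5},{"offset":[-0.075,0.34,-0.1],"spin":3,"grip":0.5},{"offset":[-0.08,0.375,-0.1],"spin":3,"grip":0.5},{"offset":[-0.08,0.375,-0.1],"spin":3,"grip":0.5},{"offset":[-0.08,0.375,-0.1],"spin":3,"grip":0.5},{"offset":[-0.08,0.375,-0.1],"spin":3,"grip":0.5}]'
python3 - <<'E'
from h import *
c=shot("wrist");save(c,"w22.png",None,1.25)
goto(.49,-.30,.36,0)
for k,z in dict(panel=0,board=.012,board_top=.232,stand=0).items():
    for d in landmark_of(c,k)[:2]: print(k,d,back(c,d["uv"],z)[0])
E
```

```text
time_s: 39.55
eef_pos: [0.4911, -0.2988, 0.5448]
eef_rot: [-0.0, 1.0, 0.002, 0.0]
wrist_force: [0.2, 0.1, 0.1]
opening: 0.499
offset [-0.001   0.0011  0.0302] spin 0.23 | now grip [ 0.491  -0.2989  0.3902] yaw 0.23 q6 0.81 F [-0.2 -0.4 -0.6] open 0.501 t 39.6
panel {'uv': [329.2, 79.2], 'confidence': 0.56} [ 0.58146169 -0.32099842  0.        ]
board {'uv': [328.5, 181.2], 'confidence': 0.7} [ 0.44098657 -0.32171674  0.012     ]
board_top {'uv': [334.6, 245.6], 'confidence': 0.94} [ 0.43935892 -0.31773144  0.232     ]
stand {'uv': [332.8, 182.5], 'confidence': 0.73} [ 0.43602392 -0.32865591  0.        ]
stand {'uv': [52.6, 74.8], 'confidence': 0.42} [0.59023738 0.06410902 0.        ]
```

View pics/w22.png

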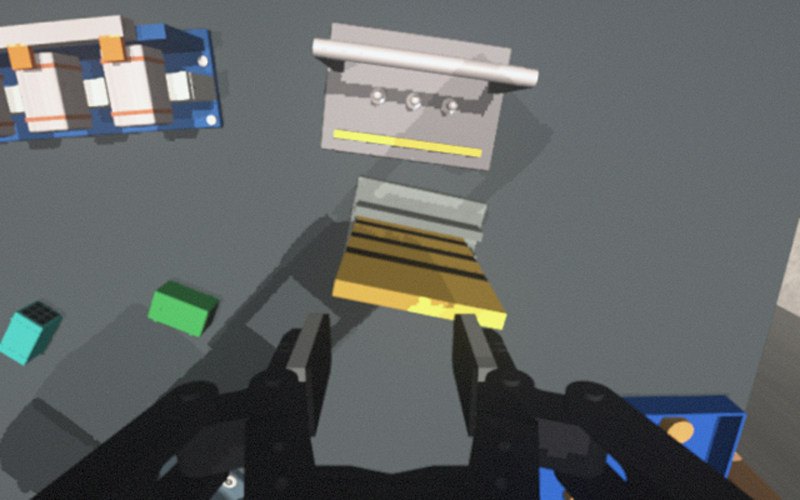

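```bash
python3 - <<'E'
from h import *
c=shot("wrist");save(c,"w23.png",(245,10,445,140),4);save(c,"w24.png",(255,135,415,270),4.4)
E
```

```text
(no output)
```

View pics/w23.png

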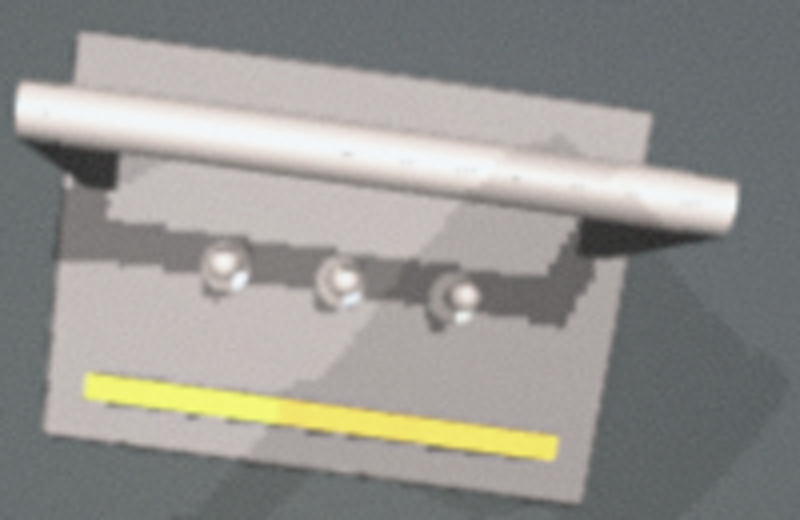

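View pics/w24.png

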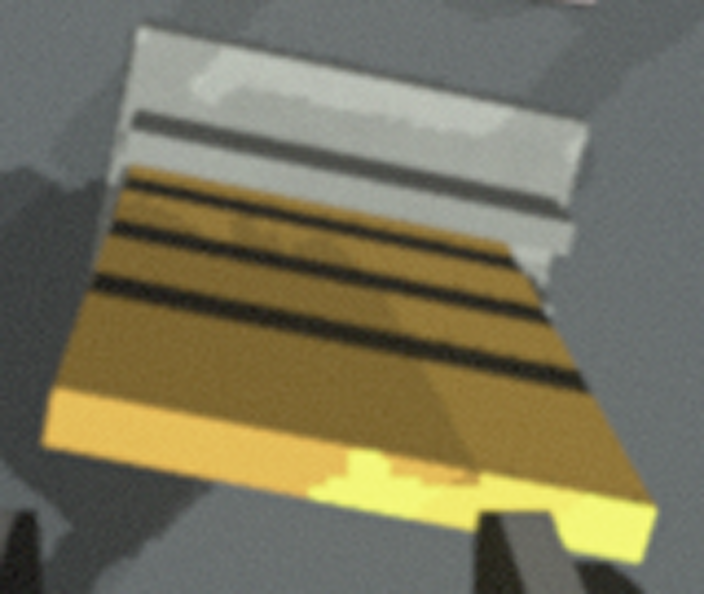

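```bash
python3 - <<'E'
from h import *
c=shot("wrist")
k=np.array([(80,33),(652,115),(582,502),(43,432)])/4+[245,10]
L=np.array([(65,95),(65,-95),(-65,-95),(-65,95)])/1000
v,e=fit(L,back(c,k,.01));print("panel",v,np.degrees(v[2]),e)
k2=np.array([(85,373),(558,436),(556,461),(84,396)])/4+[245,10];L2=np.array([(-42,80),(-42,-80),(-50,-80),(-50,80)])/1000
v2,e=fit(L2,back(c,k2,.02));print("strip",v2,np.degrees(v2[2]),e)
kb=np.array([(53,390),(657,510),(643,563),(43,445)])/4.4+[255,135]
Lb=np.array([(6,60),(6,-60),(-6,-60),(-6,60)])/1000
b,e=fit(Lb,back(c,kb,.232));print("board",b,np.degrees(b[2]),e);print(back(c,kb,.232))
goto(b[0],b[1],.29,np.degrees(b[2])+90)
goto(b[0],b[1],.29,np.degrees(b[2])-90,False)
E
```

```text
panel [ 0.58085383 -0.32331761 -0.12676071] -7.262853417652147 0.0015748113007475473
strip [ 0.58108804 -0.32328298 -0.12893265] -7.387296744788219 0.0007814252966250046
board [ 0.44050864 -0.31943864 -0.20997819] -12.030863809509931 0.0005544320412885217
[[ 0.45876123 -0.26169461  0.232     ]
 [ 0.43370295 -0.37929268  0.232     ]
 [ 0.42216736 -0.37742457  0.232     ]
 [ 0.44740302 -0.2593427   0.232     ]]
offset [-0.05    0.0193  0.1001] spin -77.84 | now grip [ 0.4905 -0.3     0.3901] yaw 0.13 q6 0.81 F [-1.2 -0.3 -0. ] open 0.502 t 39.9
offset [-0.05    0.0193  0.1001] spin 102.16 | now grip [ 0.4905 -0.3     0.3901] yaw 0.13 q6 0.81 F [-1.2 -0.3 -0. ] open 0.502 t 39.9
```

```bash
python3 -m handwheel '[{"offset":[-0.01,0.004,0],"spin":-10,"grip":0.5},{"offset":[-0.02,0.008,0],"spin":-20,"grip":0.5},{"offset":[-0.03,0.012,0],"spin":-30,"grip":0.5},{"offset":[-0.04,0.016,0],"spin":-40,"grip":0.5},{"offset":[-0.05,0.0193,0.02],"spin":-50,"grip":0.5},{"offset":[-0.05,0.0193,0.04],"spin":-60,"grip":0.5},{"offset":[-0.05,0.0193,0.06],"spin":-70,"grip":0.5},{"offset":[-0.05,0.0193,0.07],"spin":-77.8,"grip":0.5},{"offset":[-0.05,0.0193,0.08],"spin":-77.8,"grip":0.5},{"offset":[-0.05,0.0193,0.08],"spin":-77.8,"grip":0.5}]'
python3 - <<'E'
from h import *
c=shot("wrist");save(c,"w25.png",None,1.25)
goto(.4405,-.3194,.208,77.97)
E
```

```text
time_s: 41.15
eef_pos: [0.4403, -0.3196, 0.464]
eef_rot: [-0.001, 0.779, 0.628, -0.0]
wrist_force: [-0.1, -0.1, -0.7]
opening: 0.505
offset [0.0003 0.     0.1019] spin -0.19 | now grip [ 0.4404 -0.3197  0.3099] yaw 77.78 q6 -0.63 F [ 0.2 -0.   0.9] open 0.499 t 41.2
```

View pics/w25.png

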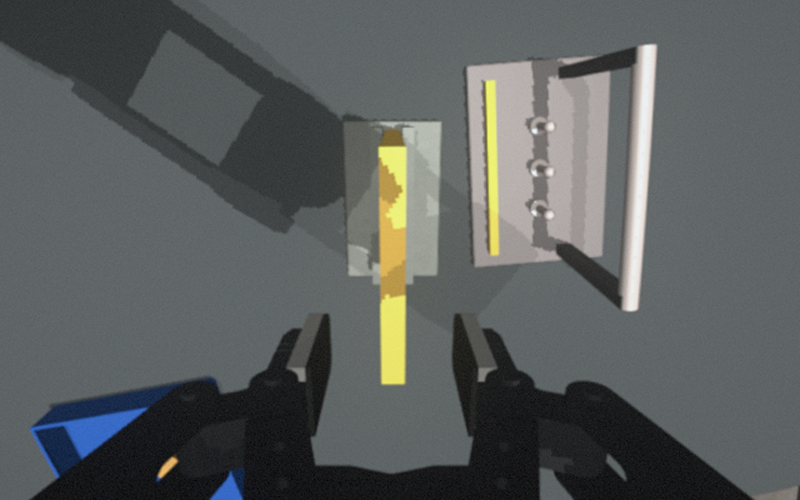

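```bash
python3 -m handwheel '[{"offset":[0,0,0.04],"spin":0,"grip":0.5},{"offset":[0,0,0.08],"spin":0,"grip":0.5},{"offset":[0,0,0.098],"spin":0,"grip":0.5},{"offset":[0,0,0.102],"spin":0,"grip":0.5},{"offset":[0,0,0.102],"spin":0,"grip":0.3},{"offset":[0,0,0.102],"spin":0,"grip":0.0},{"offset":[0,0,0.102],"spin":0,"grip":0},{"offset":[0,0,0.102],"spin":0,"grip":0},{"offset":[0,0,0.102],"spin":0,"grip":0},{"offset":[0,0,0.102],"spin":0,"grip":0}]'
python3 - <<'E'
from h import *
c=shot("wrist");save(c,"w26.png",None,1)
E
```

```text
time_s: 42.45
eef_pos: [0.4409, -0.3203, 0.3645]
eef_rot: [0.002, 0.778, 0.629, 0.0]
wrist_force: [0.7, -1.0, 6.3]
opening: 0.131
```

View pics/w26.png

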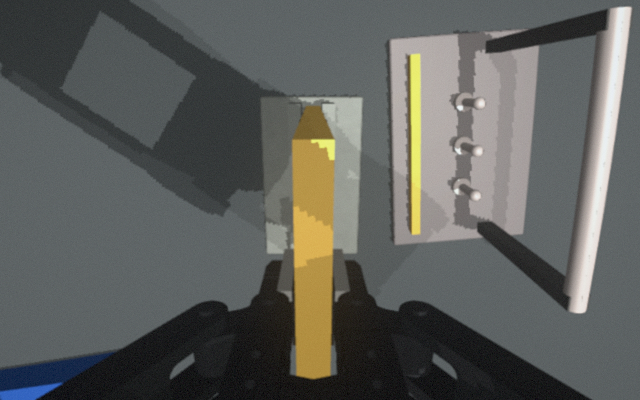

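Gripped. Lift 60 mm.

```bash
python3 -m handwheel '[{"offset":[0,0,-0.01],"spin":0,"grip":0},{"offset":[0,0,-0.025],"spin":0,"grip":0},{"offset":[0,0,-0.04],"spin":0,"grip":0},{"offset":[0,0,-0.055],"spin":0,"grip":0},{"offset":[0,0,-0.065],"spin":0,"grip":0},{"offset":[0,0,-0.065],"spin":0,"grip":0}]'
python3 - <<'E'
from h import *
y=np.radians(-7.3);PX=np.array([.581,-.3233]);p=PX+np.array([np.cos(y),np.sin(y)])*-.030
goto(*p,.27,90-7.3)
c=shot("wrist");save(c,"w27.png",None,1)
c=shot("scene");save(c,"s27.png",(80,180,320,380),3)
E
```

```text
time_s: 43.25
eef_pos: [0.4406, -0.3199, 0.4288]
eef_rot: [0.001, 0.778, 0.629, 0.0]
wrist_force: [-0.3, -0.5, -4.1]
opening: 0.13
offset [0.0235 0.1081 0.0043] spin -4.8 | now grip [ 0.4406 -0.3199  0.2741] yaw 77.9 q6 -0.63 F [-0.3 -0.5 -4.1] open 0.13 t 43.25
```

View pics/s27.png

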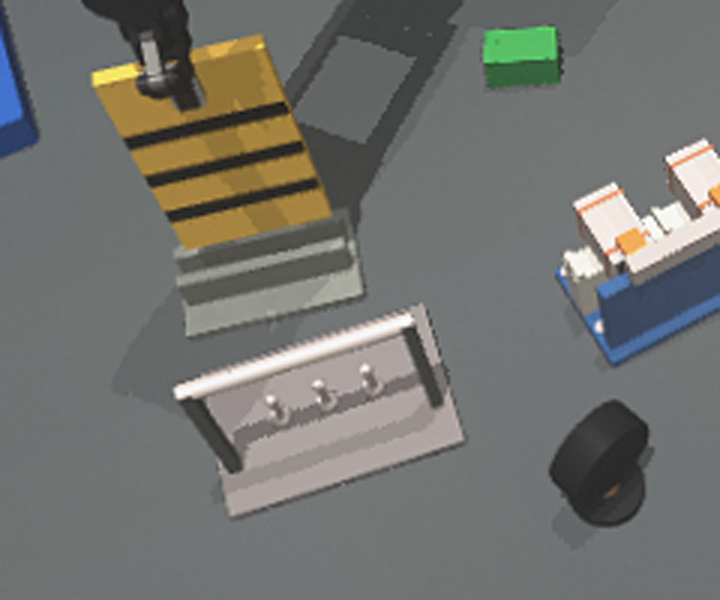

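```bash
python3 -m handwheel '[{"offset":[0.004,0.02,0],"spin":-1,"grip":0},{"offset":[0.01,0.045,0],"spin":-3,"grip":0},{"offset":[0.016,0.07,0],"spin":-4.8,"grip":0},{"offset":[0.021,0.095,0],"spin":-4.8,"grip":0},{"offset":[0.0235,0.108,0],"spin":-4.8,"grip":0},{"offset":[0.0235,0.108,0],"spin":-4.8,"grip":0},{"offset":[0.0235,0.108,0],"spin":-4.8,"grip":0}]'
python3 - <<'E'
from h import *
y=np.radians(-7.3);PX=np.array([.581,-.3233]);p=PX+np.array([np.cos(y),np.sin(y)])*-.030
goto(*p,.207,90-7.3)
c=shot("wrist");save(c,"w28.png",None,1.25)
c=shot("scene");save(c,"s28.png",(80,180,320,380),3)
E
```

```text
time_s: 44.22
eef_pos: [0.5504, -0.3194, 0.4273]
eef_rot: [-0.001, 0.751, 0.661, -0.0]
wrist_force: [-0.9, -0.3, -2.2]
opening: 0.136
offset [-0.      0.0009  0.0656] spin -0.01 | now grip [ 0.5504 -0.3194  0.2726] yaw 82.69 q6 -0.58 F [-0.9 -0.3 -2.2] open 0.136 t 44.23
```

View pics/w28.png

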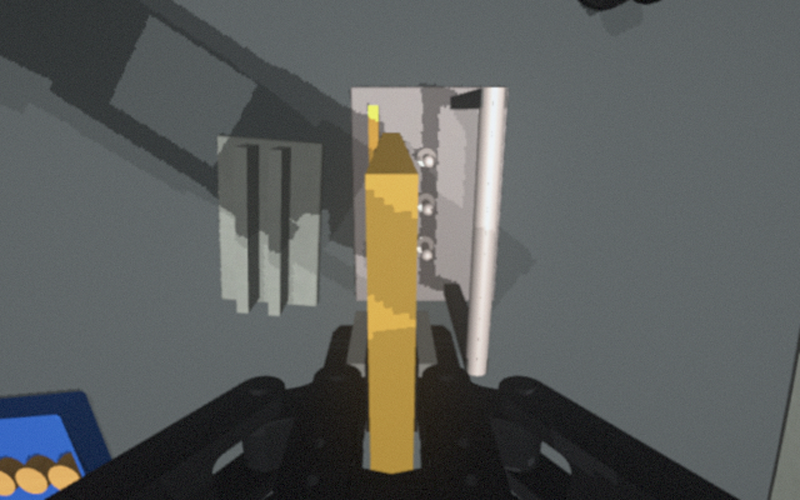

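View pics/s28.png

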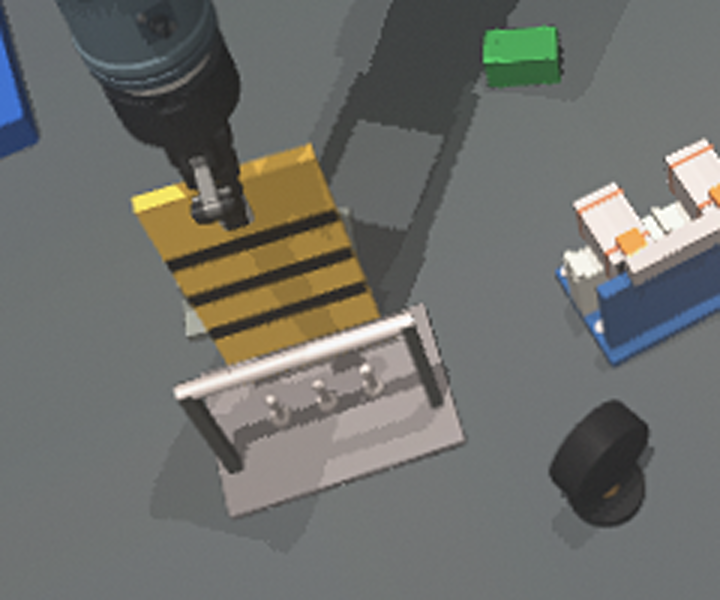

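```bash
python3 - <<'E'
from h import *
c=shot("wrist")
y=np.radians(-7.3);PX=np.array([.581,-.3233]);M=np.array([[np.cos(y),np.sin(y)],[-np.sin(y),np.cos(y)]])
f=lambda k,z:np.round(((back(c,np.array(k)/1.25,z)[:,:2]-PX)@M.T)*1000,1).tolist()
print(f([(364,174),(419,174),(413,470),(371,473)],.297),f([(382,133),(402,133)],.077))
print(f([(367,105),(378,105)],.02),"strip left end (-50,80),(-42,80)")
print(f([(503,88)],.14))
E
```

```text
[[-36.4, 61.9], [-24.2, 61.9], [-24.4, -19.9], [-36.1, -21.0]] [[-36.8, 61.2], [-23.0, 61.2]]
[[-49.9, 80.7], [-41.0, 80.7]] strip left end (-50,80),(-42,80)
[[30.4, 87.9]]
```

```bash
python3 -m handwheel '[{"offset":[0.002,0,0.015],"spin":0,"grip":0},{"offset":[0.002,0,0.03],"spin":0,"grip":0},{"offset":[0.002,0,0.045],"spin":0,"grip":0},{"offset":[0.002,0,0.055],"spin":0,"grip":0},{"offset":[0.002,0,0.06],"spin":0,"grip":0},{"offset":[0.002,0,0.062],"spin":0,"grip":0},{"offset":[0.002,0,0.062],"spin":0,"grip":0}]'
python3 -m handwheel '[{"offset":[0,0,0.001],"spin":0,"grip":0},{"offset":[0,0,0.002],"spin":0,"grip":0},{"offset":[0,0,0.003],"spin":0,"grip":0},{"offset":[0,0,0.003],"spin":0,"grip":0}]'
```

```text
time_s: 45.25
eef_pos: [0.5514, -0.3175, 0.366]
eef_rot: [0.0, 0.751, 0.661, 0.0]
wrist_force: [0.2, 0.4, -2.6]
opening: 0.131
time_s: 45.75
eef_pos: [0.5512, -0.3174, 0.3627]
eef_rot: [-0.0, 0.751, 0.661, 0.0]
wrist_force: [-0.4, -0.5, -3.5]
opening: 0.134
```

```bash
python3 -m handwheel '[{"offset":[0,0,0.001],"spin":0,"grip":0},{"offset":[0,0,0.002],"spin":0,"grip":0},{"offset":[0,0,0.003],"spin":0,"grip":0},{"offset":[0,0,0.003],"spin":0,"grip":0}]'
```

```text
time_s: 46.25
eef_pos: [0.5516, -0.3172, 0.3626]
eef_rot: [0.001, 0.751, 0.661, 0.0]
wrist_force: [-2.7, 4.3, 11.3]
opening: 0.139
```

```bash
python3 -m handwheel '[{"offset":[0,0,-0.002],"spin":0,"grip":0},{"offset":[0,0,-0.002],"spin":0,"grip":0.3},{"offset":[0,0,-0.002],"spin":0,"grip":0.4},{"offset":[0,0,-0.002],"spin":0,"grip":0.47},{"offset":[0,0,-0.002],"spin":0,"grip":0.47},{"offset":[0,0,-0.002],"spin":0,"grip":0.47}]'
python3 - <<'E'
from h import *
c=shot("wrist");save(c,"w29.png",None,1.25)
E
```

```text
time_s: 47.0
eef_pos: [0.5512, -0.3174, 0.3616]
eef_rot: [-0.0, 0.751, 0.661, -0.0]
wrist_force: [0.2, 0.2, 0.0]
opening: 0.468
```

View pics/w29.png

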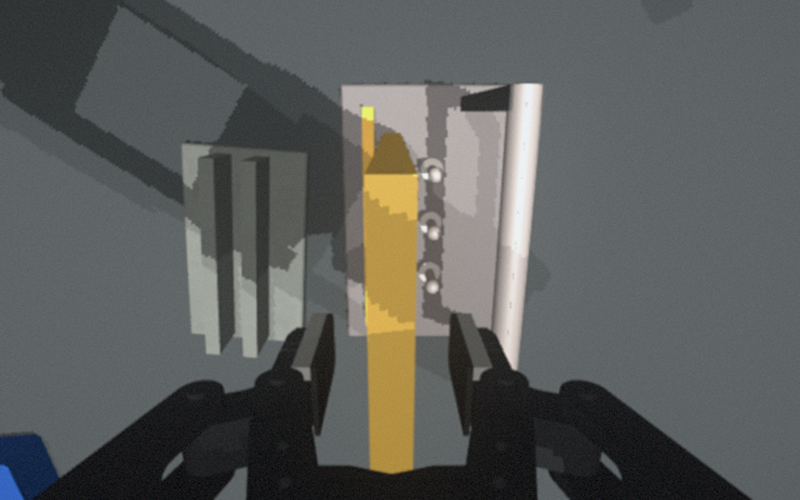

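```bash
python3 -m handwheel '[{"offset":[0,0.006,0],"spin":0,"grip":0.47},{"offset":[0,0.011,0],"spin":0,"grip":0.47},{"offset":[0,0.014,0],"spin":0,"grip":0.47},{"offset":[0,0.017,0],"spin":0,"grip":0.47},{"offset":[0,0.02,0],"spin":0,"grip":0.47},{"offset":[0,0.023,0],"spin":0,"grip":0.47},{"offset":[0,0.026,0],"spin":0,"grip":0.47},{"offset":[0,0.029,0],"spin":0,"grip":0.47},{"offset":[0,0.032,0],"spin":0,"grip":0.47},{"offset":[0,0.035,0],"spin":0,"grip":0.47},{"offset":[0,0.035,0],"spin":0,"grip":0.47}]'
python3 - <<'E'
from h import *
c=shot("wrist");save(c,"w30.png",None,1.25)
E
```

```text
time_s: 48.42
eef_pos: [0.5862, -0.3218, 0.3617]
eef_rot: [0.0, 0.751, 0.661, 0.0]
wrist_force: [0.6, 0.3, 0.0]
opening: 0.472
```

View pics/w30.png

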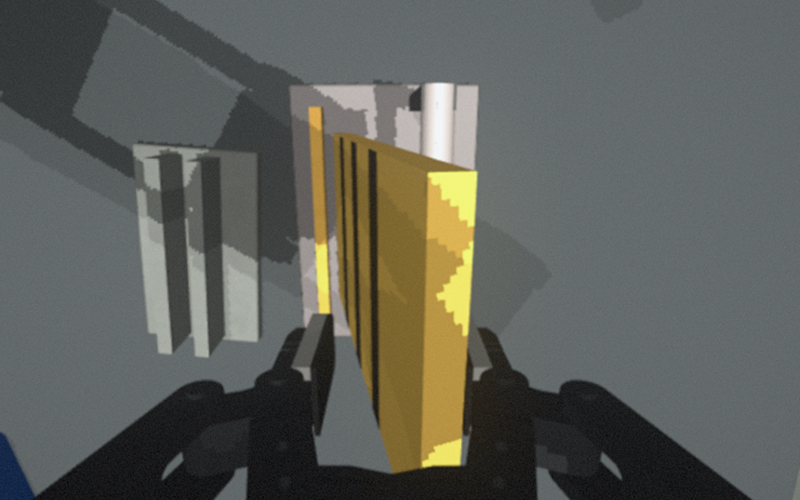

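```bash
python3 -m handwheel '[{"offset":[0,0.003,0],"spin":0,"grip":0.47},{"offset":[0,0.006,0],"spin":0,"grip":0.47},{"offset":[0,0.009,0],"spin":0,"grip":0.47},{"offset":[0,0.012,0],"spin":0,"grip":0.47},{"offset":[0,0.015,0],"spin":0,"grip":0.47},{"offset":[0,0.018,0],"spin":0,"grip":0.47},{"offset":[0,0.02,0],"spin":0,"grip":0.47},{"offset":[0,0.02,0],"spin":0,"grip":0.47}]'
python3 - <<'E'
from h import *
c=shot("wrist");save(c,"w31.png",None,1.25)
c=shot("scene");save(c,"s31.png",(80,180,320,380),3)
E
```

```text
time_s: 49.48
eef_pos: [0.6059, -0.3243, 0.3617]
eef_rot: [0.0, 0.751, 0.661, -0.0]
wrist_force: [0.9, 0.0, -0.8]
opening: 0.471
```

View pics/w31.png

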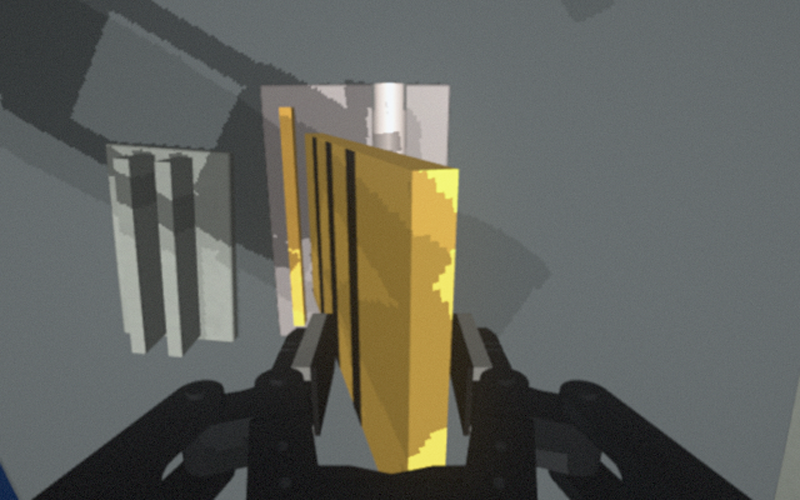

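View pics/s31.png

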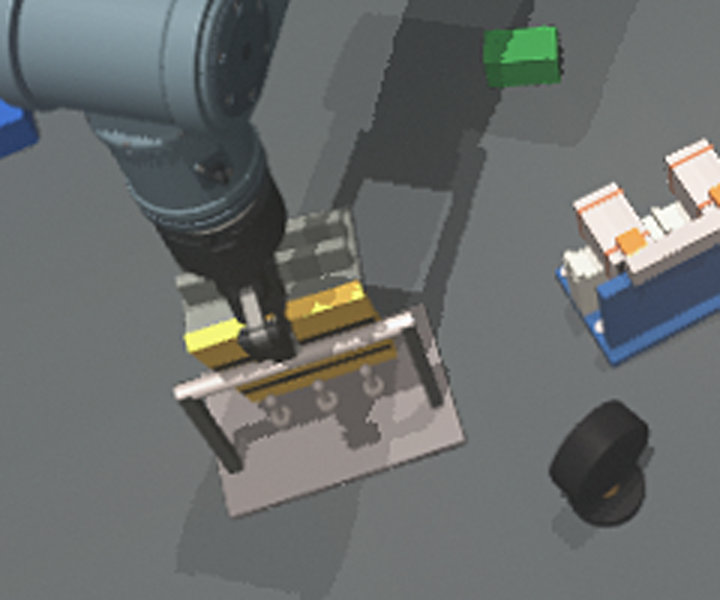

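```bash
python3 -m handwheel '[{"offset":[0,0,-0.01],"spin":0,"grip":0.5},{"offset":[0,0,-0.03],"spin":0,"grip":0.5},{"offset":[0,0,-0.06],"spin":0,"grip":0.5},{"offset":[0,0,-0.1],"spin":0,"grip":0.5},{"offset":[-0.02,-0.04,-0.12],"spin":8,"grip":0.5},{"offset":[-0.02,-0.08,-0.13],"spin":16,"grip":0.5},{"offset":[0,-0.1,-0.13],"spin":26,"grip":0.5},{"offset":[0.0,-0.1,-0.13],"spin":36,"grip":0.5},{"offset":[0.0,-0.1,-0.13],"spin":46,"grip":0.5},{"offset":[0,-0.1,-0.13],"spin":56,"grip":0.5},{"offset":[0,-0.1,-0.13],"spin":66,"grip":0.5},{"offset":[0,-0.1,-0.13],"spin":76,"grip":0.5},{"offset":[0,-0.1,-0.13],"spin":83,"grip":0.5},{"offset":[0,-0.1,-0.13],"spin":83,"grip":0.5}]'
python3 - <<'E'
from h import *
c=shot("wrist");save(c,"w32.png",None,1.25)
for k,z in dict(board_top=.215,panel=0).items():
    for d in landmark_of(c,k)[:2]: print(k,d,back(c,d["uv"],z)[0])
c=shot("scene");save(c,"s32.png",(80,180,460,380),2.1)
E
```

```text
time_s: 51.32
eef_pos: [0.5065, -0.3116, 0.4935]
eef_rot: [0.001, 1.0, -0.002, 0.001]
wrist_force: [0.3, 0.6, -0.1]
opening: 0.5
board_top {'uv': [330.9, 32.7], 'confidence': 0.86} [ 0.6181619 -0.3242625  0.215    ]
```

View pics/w32.png

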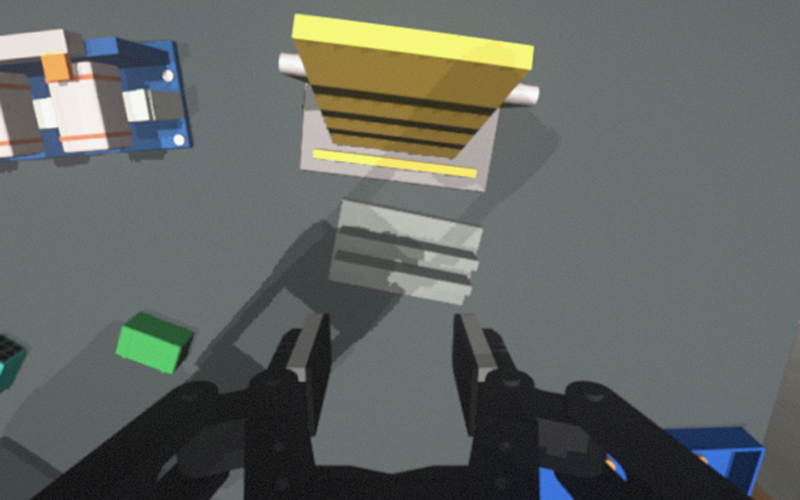

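View pics/s32.png

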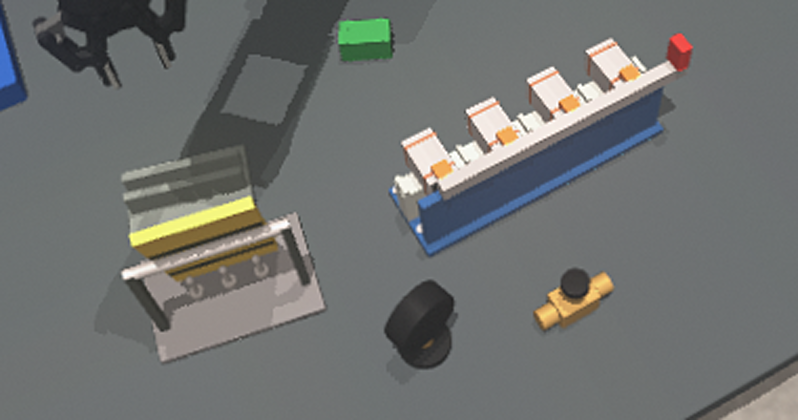

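```bash
python3 - <<'E'
from h import *
c=shot("wrist")
y=np.radians(-7.3);PX=np.array([.581,-.3233]);M=np.array([[np.cos(y),np.sin(y)],[-np.sin(y),np.cos(y)]])
f=lambda k,z:np.round(((back(c,np.array(k)/1.25,z)[:,:2]-PX)@M.T)*1000,1).tolist()
print("top front",f([(294,38),(529,70)],.221),"top back",f([(295,14),(534,45)],.217),"foot front",f([(334,143),(452,158)],.0105))
print("strip",f([(314,150),(476,170)],.02))
E
```

```text
top front [[29.8, 63.3], [29.6, -55.4]] top back [[41.5, 64.4], [42.2, -56.7]] foot front [[-35.1, 63.1], [-35.2, -54.4]]
strip [[-43.3, 80.7], [-43.0, -78.3]]
```

```bash
python3 -m handwheel '[{"offset":[0.01,-0.05,0],"spin":0,"grip":0.5},{"offset":[0.02,-0.1,0],"spin":0,"grip":0.5},{"offset":[0.03,-0.16,0],"spin":0,"grip":0.5},{"offset":[0.04,-0.22,0],"spin":0,"grip":0.5},{"offset":[0.05,-0.28,0],"spin":0,"grip":0.5},{"offset":[0.05,-0.34,0],"spin":0,"grip":0.5},{"offset":[0.05,-0.37,0],"spin":0,"grip":0.5},{"offset":[0.05,-0.37,0],"spin":-3,"grip":0.5},{"offset":[0.05,-0.37,0],"spin":-3,"grip":0.5},{"offset":[0.05,-0.37,0],"spin":-3,"grip":0.5}]'
python3 - <<'E'
from h import *
c=shot("wrist");save(c,"w33.png",(100,55,580,215),1.65)
f=lambda L:np.round((proj(c,np.array(L))-[100,55])*1.65).tolist()
for y in(-.123,-.041,.041,.123):
    print("cart",f([[*rw(x,y+d),.108] for x,d in((.033,.019),(.033,-.019),(-.033,-.019),(-.033,.019))]),"tab front",f([[*rw(.02,y+d),.121] for d in(.009,-.009)]))
print(tool()[0]["time_s"])
E
```

```text
time_s: 52.82
eef_pos: [0.5585, 0.0577, 0.4917]
eef_rot: [0.0, 1.0, 0.023, -0.0]
wrist_force: [-0.2, -0.0, 0.4]
opening: 0.507
cart [[536.0, 89.0], [601.0, 89.0], [589.0, 199.0], [528.0, 199.0]] tab front [[559.0, 113.0], [590.0, 113.0]]
cart [[396.0, 89.0], [461.0, 89.0], [457.0, 200.0], [395.0, 200.0]] tab front [[415.0, 114.0], [447.0, 114.0]]
cart [[255.0, 91.0], [320.0, 90.0], [323.0, 201.0], [261.0, 201.0]] tab front [[270.0, 115.0], [302.0, 115.0]]
cart [[115.0, 93.0], [180.0, 92.0], [189.0, 202.0], [128.0, 203.0]] tab front [[127.0, 117.0], [158.0, 117.0]]
52.875
```

View pics/w33.png

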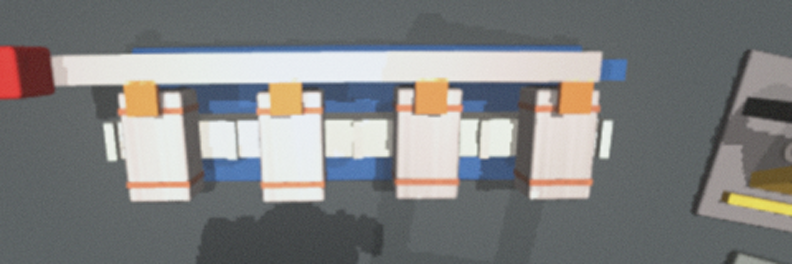

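```bash
python3 -c "
from bench import ctrl
print(ctrl.hand_in())"
```

```text
the job is handed in; nothing more can be done
None
```

The job is handed in, finished at about 53 s of the 210 s allowed. My last pictures agree with every end condition I could measure, but the hand-in gave no verdict.

- **Lock:** I slid it to its open stop, where it met 12 N of resistance. After the loading I slid it back 41.8 mm to the closed stop, where it met 8.6 N. In the last picture the tabs are within about 1 mm of where the closed position puts them, one over each straightener.
- **Straighteners:** All four were present, and each lies on its own pad. The leftmost was knocked about 17 mm aside after I had placed it. I put it back before closing the lock. In the last picture all four are within about 2–3 mm of their pad centres and pointing front to back.
- **Guard board:** It leans on the bar at about 0.30 rad. Its foot is at panel x ≈ -29 mm and its top at about +36 mm. It is about 4 mm off centre and square to the panel.
- **Gauge, valve and gear housing:** I did not touch them, and they looked unmoved in the pictures. I did not measure their positions again at the end.

No check failed. One early reading put the leftmost straightener at 113 mm, 10 mm off its pad centre. That was the knock in progress.

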